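# Stand the slide cases upright in their docks

## Task

The blue and the red slide case are leaning on two sloping rests. Stand each one straight upright on its short thin edge in the empty dock of its own colour, middled in the dock and fully down, not leaning, setting it down gently rather than dropping it. Leave the white case, the wash bottle, the amber jar and the timer where they are.

Things in the scene. Friction and masses are not known exactly. Their poses are not given: they have to be found in the camera images.
- case_blue: Blue flat rigid plastic microscope-slide case, 22 mm thick (its x) x 90 mm wide (its y) x 130 mm long (its z), about 240 g, the same on both faces (paper label in the middle of each face) and both ends; origin at its centre. At the start it leans on rest_a 35 degrees from vertical, its z pointing up the slope, its x out of the upper face.
- case_red: Red flat rigid plastic microscope-slide case, 22 mm thick (its x) x 90 mm wide (its y) x 130 mm long (its z), about 240 g, the same on both faces (paper label in the middle of each face) and both ends; origin at its centre. At the start it leans on rest_b 40 degrees from vertical, its z pointing up the slope, its x out of the upper face.
- dock_blue: Blue fixed tray, cradle for one case stood on a short edge. Outside 112 mm (x) x 42 mm (y) x 30 mm high; origin at the centre of its underside. Floor 4 mm above the origin; pocket 30 mm wide (y) between the long walls, 100 mm long (x) between end stops 14 mm high. A seated case has its x along the dock's y and its centre 69 mm above the dock's origin. Empty at the start.
- dock_red: Red fixed tray, cradle for one case stood on a short edge. Outside 112 mm (x) x 42 mm (y) x 30 mm high; origin at the centre of its underside. Floor 4 mm above the origin; pocket 30 mm wide (y) between the long walls, 100 mm long (x) between end stops 14 mm high. A seated case has its x along the dock's y and its centre 69 mm above the dock's origin. Empty at the start.
- dock_white: White fixed tray, cradle for one case stood on a short edge. Outside 112 mm (x) x 42 mm (y) x 30 mm high; origin at the centre of its underside. Floor 4 mm above the origin; pocket 30 mm wide (y) between the long walls, 100 mm long (x) between end stops 14 mm high. A seated case has its x along the dock's y and its centre 69 mm above the dock's origin. Holds the white case.
- board: Fixed white board under the docks, 120 mm (x) x 225 mm (y) x 6 mm thick, origin at the centre of its underside. The three docks stand on it, parallel, in a row along its y, 75 mm apart centre to centre, in any order.
- rest_a: Fixed aluminium sloping rest, 100 mm wide (y); origin on the bench under it, z up. Its plate leans 35 degrees from vertical, top towards its -x, and carries the blue case on a 23 mm deep lip. The plate ends 78 mm up the slope from the lip: the upper 52 mm of the case overhangs, free on both faces, with only air and the 5 mm high base behind and below it.
- rest_b: Fixed aluminium sloping rest, 100 mm wide (y); origin on the bench under it, z up. Its plate leans 40 degrees from vertical, top towards its -x, and carries the red case on a 23 mm deep lip. The plate ends 78 mm up the slope from the lip: the upper 52 mm of the case overhangs, free on both faces, with only air and the 5 mm high base behind and below it.
- case_white: White flat rigid plastic microscope-slide case, 22 mm thick (its x) x 90 mm wide (its y) x 130 mm long (its z), about 240 g, the same on both faces (paper label in the middle of each face) and both ends; origin at its centre. Bystander, standing upright in dock_white, its top 140 mm above the bench. Loose: do not disturb.
- bottle: Loose white wash bottle with yellow cap, 60 mm diameter, 180 mm tall, standing beyond the board; origin at the centre of its underside. Do not disturb.
- jar: Loose amber jar with black lid, 56 mm diameter, 80 mm tall, standing beyond rest_a; origin at the centre of its underside. Do not disturb.
- timer: Loose grey bench timer, 50 mm (x) x 70 mm (y) x 30 mm high, lying beyond rest_b; origin at the centre of its underside. Do not disturb.
Things that resemble listed ones, but are neither listed nor needed, are in the scene too. What is shaped like the case_blue but pink or yellow is not meant. What is shaped like the case_red but pink is not meant.

How it is judged:
By the outcome, as a careful person would: the job done as asked, in the order asked, and still so for the second after the job is handed in, with the robot touching nothing.
It also fails if it takes over 64 s, if anything falls off the work surface, if the arm or the gripper's body presses on something with over 40 N, if the wrist force passes 120 N, or if a joint passes its speed limit or range.

## Robot

A 7-joint arm with a two-finger parallel gripper is mounted at the origin on the work surface. World frame = base frame: x ahead of the robot, y to its left, z up, the work surface at z = 0. Lengths are in m, angles in rad, forces in N, time in s.
With the tool pointing down it reaches from about 0.4 to 0.85 m from the base axis. Payload 10.4 kg.
Tool frame: the origin (TCP) lies midway between the tips of the shut fingers; the grasp point (between the pads) lies r.grip_point_offset behind it (r.grip_point_offset is the distance from the TCP to the grasp point, in m); z points along the fingers, y is the line along which they close (so a half turn about z gives the same grasp; the last joint's range is limited). The gripper opens to 87 mm and grips with 3 to 60 N. Pads are 19 mm wide; open, the fingers measure 117 mm over their backs; the gripper's body (75 mm by 190 mm) begins 51 mm behind the grasp point.
Start: joints at [-1.341, 0.332, -0.065, 1.46, 0.022, 1.35, -0.088], TCP at [0.156, 0.605, 0.223] pointing down, gripper open.
Joint ranges: [-2.6, 2.6], [-0.5, 2.12], [-1.47, 1.34], [0.16, 2.42], [-1.27, 4.41], [0.06, 2.06], [-2.6, 2.6]. Speed limits (rad/s): [2.22, 2.22, 2.79, 2.79, 3.14, 3.14, 3.14].

## Interface

Orientations are given as a unit quaternion [x, y, z, w].
In Python, from bench import r gives the robot as it stands.
- The arm moves only by the tool play_rows, never from a script. Its arguments are lists of equal length, an entry for each row: "claw": the closure, from 0 (fully open) to 1 (shut); "delta_pos": the shift along the tool's x, y, z scaled (see below), a list of three; "delta_rot": the turn, a rotation vector about the tool's x, y, z scaled (see below), a list of three. A call has 1 to 8 rows; each row shifts and turns the commanded pose from where the row before left it, along the tool's axes as they then stand; what a row does not reach is not made up. The controller multiplies each number of a shift by 200 mm and each number of a turn by pi rad. A row lasts 1/10 s, in which the tool goes at most 50 mm and 8.59 degrees, less where a joint would pass 70% of its speed; a pose out of reach is approached as far as the arm can. A call with a number of a shift or a turn outside -1 to 1 is refused whole. A call with a gripper value outside its range is refused whole. The fingers move at their own pace and stop on an object; "squeeze" is the grip in N (left out, the last holds). Time passes only in rows, so rows that do not move let the fingers close. It gives the time, the measured TCP pose, the force, the opening and the grip force at its end, in the units of the state.
- r.read_state(): the state, without advancing time (a new reading comes with each control period).
- r.camera(name): name is "scene" or "top"; returns a dict with "pixels" (480x640x3 uint8, red, green, blue), "camera_matrix" (3x3 intrinsics, pixels), "cam_to_world" (4x4, takes a point from camera to world coordinates). Camera axes: x right, y up, looking along -z (the intrinsics and any distortion apply to the point x, -y, -z); pixel columns grow to the right and rows downward; lengths in m; the calibration is good to about 2 mm. A picture is of the moment at which its call begins. There is no depth.
- r.close_job(): hands the job in; it is judged then, once.
The state is a dict: "time": time; "joint_positions": joint angles; "joint_vel": joint speeds; "joint_torque": joint torques, N m; "ee_pos": TCP position; "eef_rot": TCP orientation; "ft_force": force on the tool from outside, world axes, zero at the start; "torque": the same for the moment, N m; "width": finger opening in m; "grip_force": force on a finger pad.
Only numpy, scipy, OpenCV 4.12 (cv2) and the standard library are available. Lean on these libraries where they do the work, as an engineer would, in place of code of your own. Each camera call takes 0.05 s, during which the arm holds its last target. There are 200 camera calls.

## Working session

There is one attempt and no reset: what is moved stays moved. The work goes in short steps, Python scripts to look and compute and a tool call to move; the robot and the scene stay as the last step left them, time stands still between calls to the robot, and variables do not carry over. Pictures are saved under pics/ and viewed, at most 10 in all, crops included, and the job is handed in when it is done.

Besides the shell and the picture viewer there is one more tool, called after "Request:" in YAML: its name, and indented under it one key for each argument. play_rows: Moves the arm, as the interface text tells. Shifts and turns lie within -1 to 1; 1 stands for 200 mm of shift or pi rad of turn. Its arguments: {"type":"object","properties":{"claw":{"type":"array"},"delta_pos":{"type":"array"},"delta_rot":{"type":"array"},"squeeze":{"type":"number"}},"required":["claw","delta_pos","delta_rot"]}

```bash
mkdir -p pics; ls; python3 - <<'E'
from bench import r
import cv2,numpy as np
for n in("scene","top"):
    c=r.camera(n); cv2.imwrite(f"pics/{n}0.png",c["pixels"][:,:,::-1]); np.savez(f"{n}0.npz",**c)
    print(n,np.round(c["camera_matrix"],1).tolist(),np.round(c["cam_to_world"],3).tolist(),[k for k in c])
s=r.read_state();print(s, r.grip_point_offset)
E
```

```text
pics
scene [[520.5, 0.0, 321.9], [0.0, 520.5, 237.2], [0.0, 0.0, 1.0]] [[0.439, -0.63, 0.641, 1.191], [0.898, 0.313, -0.308, -0.302], [-0.007, 0.711, 0.703, 0.761], [0.0, 0.0, 0.0, 1.0]] ['pixels', 'camera_matrix', 'cam_to_world']
top [[524.2, 0.0, 324.4], [0.0, 524.2, 241.8], [0.0, 0.0, 1.0]] [[0.016, 0.996, -0.092, 0.491], [-1.0, 0.018, 0.015, -0.012], [0.016, 0.092, 0.996, 1.054], [0.0, 0.0, 0.0, 1.0]] ['pixels', 'camera_matrix', 'cam_to_world']
{'time': 0.1, 'joint_positions': array([-1.34062799,  0.33283115, -0.06467805,  1.460795  ,  0.02162657,
        1.34990739, -0.08849424]), 'joint_vel': array([-0.00045082, -0.00294112, -0.00065012, -0.00265543,  0.00115724,
        0.00028095,  0.00095823]), 'joint_torque': array([ 1.40048669e-03, -6.24545217e+01,  2.45968188e-02, -3.90713096e+01,
       -6.13806839e-02,  3.65757232e-02,  4.22666471e-05]), 'ee_pos': array([0.15624663, 0.60482284, 0.22184918]), 'eef_rot': array([ 1.26043623e-01,  9.92024505e-01, -6.21472668e-04, -3.52373802e-05]), 'ft_force': array([-0.26412485, -0.31830366, -0.01813273]), 'torque': array([0.00823659, 0.02618198, 0.0389186 ]), 'grip_force': 0.0, 'width': 0.08738263200682561} 0.0187
```

View pics/scene0.png

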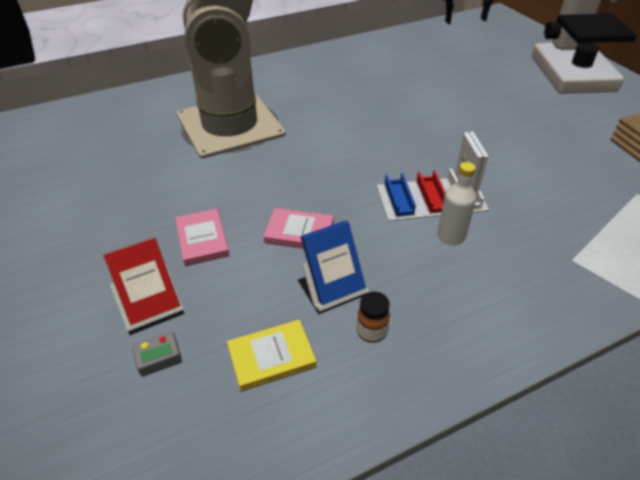

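View pics/top0.png

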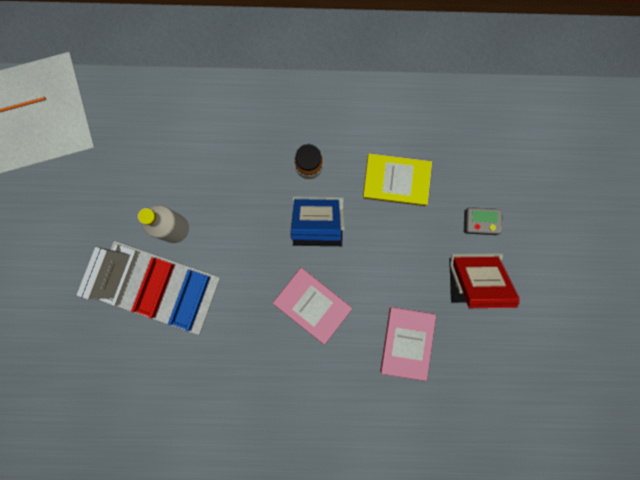

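Top view: the blue case leans at (317,219) and the red case at (485,281). The look-alikes are yellow at (398,180) and pink at (313,306) and (409,344). The empty docks are blue at (190,300) and red at (153,288), and the white dock is occupied at (105,270). By description I choose the deep-blue leaning case and the red leaning case. I'll check both in one crop.

```bash
python3 - <<'E'
import cv2,numpy as np
t=cv2.imread("pics/top0.png");s=cv2.imread("pics/scene0.png")
def crop(i,x,y,w,h): return cv2.resize(i[y:y+h,x:x+w],(400,300),interpolation=cv2.INTER_CUBIC)
a=np.vstack([np.hstack([crop(t,80,232,140,105),crop(s,375,130,120,90)]),np.hstack([crop(t,280,185,80,60),crop(t,443,245,80,60)])])
cv2.imwrite("pics/c1.png",a)
E
```

```text
(no output)
```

View pics/c1.png

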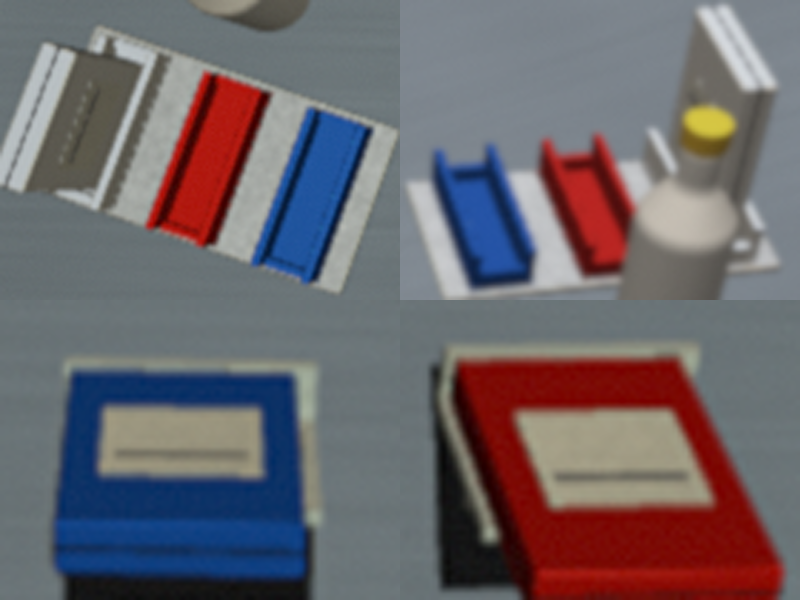

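The crop shows the chosen blue case (bottom left) and red case (bottom right), both leaning on rests with paper labels. It also shows the empty red and blue docks on the board, with blue nearest the robot side and red in the middle. Next I measure.

```bash
cat > h.py <<'E'
import cv2,numpy as np
C={n:dict(np.load(f"{n}0.npz")) for n in("scene","top")}
def ray(n,uv):
    c=C[n];K=c["camera_matrix"];T=c["cam_to_world"]
    d=np.linalg.inv(K)@[uv[0],uv[1],1.];d=T[:3,:3]@[d[0],-d[1],-d[2]]
    return T[:3,3],d/np.linalg.norm(d)
def plane(n,uv,z):
    o,d=ray(n,uv);return o+d*(z-o[2])/d[2]
def tri(a,b):
    (o1,d1),(o2,d2)=ray("top",a),ray("scene",b)
    t=np.linalg.lstsq(np.c_[d1,-d2],o2-o1,rcond=None)[0]
    p,q=o1+t[0]*d1,o2+t[1]*d2;return (p+q)/2,np.linalg.norm(p-q)
def blob(n,f,box,fill=True,img=None):
    i=(C[n]["pixels"] if img is None else img).astype(int);R,G,B=i[...,0],i[...,1],i[...,2]
    m=f(R,G,B).astype(np.uint8)
    z=np.zeros_like(m);x0,y0,x1,y1=box;z[y0:y1,x0:x1]=m[y0:y1,x0:x1]
    return max(cv2.findContours(z,cv2.RETR_EXTERNAL,cv2.CHAIN_APPROX_NONE)[0],key=cv2.contourArea)
def quad(c):
    h=cv2.convexHull(c)
    q=cv2.approxPolyN(h,4,ensure_convex=True).reshape(4,2).astype(float) 
    # refine: fit lines to contour points near each side
    L=[];P=c.reshape(-1,2).astype(float)
    for k in range(4):
        a,b=q[k],q[(k+1)%4];u=(b-a)/np.linalg.norm(b-a);t=(P-a)@u;n=abs((P-a)@[-u[1],u[0]])
        s=P[(t>3)&(t<np.linalg.norm(b-a)-3)&(n<2.5)]
        v=cv2.fitLine(s.astype(np.float32),cv2.DIST_HUBER,0,.01,.01).ravel();L.append(np.cross([*v[2:],1],[*(v[2:]+v[:2]),1]))
    o=[np.cross(L[k-1],L[k]) for k in range(4)]
    o=np.array([p[:2]/p[2] for p in o]);return o[np.argsort(np.arctan2(*(o-o.mean(0)).T[::-1]))] # TL,TR,BR,BL
red=lambda R,G,B:(R>1.8*G)&(R>1.8*B)&(R>60)
blue=lambda R,G,B:(B>1.6*R)&(B>50)&(B-R>30)
paper=lambda R,G,B:(R>110)&(G>100)&(R>=B+8)&(B>80)
E
python3 - <<'E'
from h import *
np.set_printoptions(precision=4,suppress=True)
for nm,f,box in(("dblue",blue,(160,250,225,340)),("dred",red,(125,250,180,330))):
    q=quad(blob("top",f,box));print(nm,q.round(1).tolist())
    TL,TR,BR,BL=q
    # left side at z=.036, right at .006
    P=[plane("top",TL,.036),plane("top",TR,.006),plane("top",BR,.006),plane("top",BL,.036)]
    P=np.array(P);print(P[:,:2].tolist(),"W",np.linalg.norm(P[0]-P[1]),np.linalg.norm(P[2]-P[3]),"L",np.linalg.norm(P[0]-P[3]),np.linalg.norm(P[1]-P[2]))
    v=(P[0]-P[3]);w=P[1]-P[2];print("c",P.mean(0)[:2],"yaw",np.degrees([np.arctan2(v[1],v[0]),np.arctan2(w[1],w[0])]))
for nm,bt,bs in(("blue",(295,200,340,232),(312,238,360,292)),("red",(460,258,512,295),(115,255,170,305))):
    a=quad(blob("top",paper,bt));b=quad(blob("scene",paper,bs))
    print(nm,a.round(1).tolist(),b.round(1).tolist())
    p=np.array([tri(x,y)[0] for x,y in zip(a,b)]);print(p,[tri(x,y)[1] for x,y in zip(a,b)])
    print("centre",p.mean(0),"dims",[np.linalg.norm(p[k]-p[k-1]) for k in range(4)])
    e=(p[1]+p[2]-p[0]-p[3]);print("yaw",np.degrees(np.arctan2(e[0],-e[1])),"slope",(p[0]+p[1]-p[2]-p[3])/np.linalg.norm(p[0]+p[1]-p[2]-p[3]))
E
```

```text
dblue [[188.0, 269.2], [208.8, 276.8], [189.2, 330.7], [168.3, 322.1]]
[[0.5274859674412004, 0.23571696922644045], [0.5141996042551886, 0.2013003399660879], [0.4075595666488668, 0.23569632726155595], [0.42569437041983077, 0.2691285310038641]] W 0.04755030826771962 0.04844154575236605 L 0.10713478279516646 0.1120499065716154
c [0.4687 0.2355] yaw [-18.1716 -17.8767]
dred [[151.4, 256.8], [173.6, 264.2], [153.5, 318.1], [131.6, 309.2]]
[[0.5501103611498213, 0.3071510178529109], [0.5378756052177567, 0.2718343681745993], [0.4310977555761062, 0.3068809288207961], [0.44905891888782656, 0.3402550288594481]] W 0.047926558370258325 0.04833667283647316 L 0.10633564561307833 0.11238225210068746
c [0.492  0.3065] yaw [-18.1386 -18.1708]
blue [[301.0, 207.0], [331.0, 207.0], [331.0, 219.1], [301.0, 217.7]] [[317.8, 254.8], [346.1, 244.9], [352.8, 271.2], [325.7, 281.5]]
[[ 0.6325 -0.0095  0.1   ]
 [ 0.6473 -0.0181  0.1357]
 [ 0.6415 -0.0112  0.0605]
 [ 0.6268  0.0002  0.015 ]] [np.float64(0.05839607465321008), np.float64(0.040701979390416754), np.float64(0.06217386775025056), np.float64(0.042955671325014565)]
centre [ 0.637  -0.0096  0.0778] dims [np.float64(0.0857360373303386), np.float64(0.039652206442486515), np.float64(0.07574876077937838), np.float64(0.04918477577573922)]
yaw 56.0611686948253 slope [ 0.0715 -0.1022  0.9922]
red [[465.5, 267.0], [496.2, 267.0], [505.4, 285.0], [473.1, 285.0]] [[119.3, 272.4], [154.1, 260.0], [165.3, 289.6], [130.7, 302.2]]
[[ 0.5315 -0.3213  0.1031]
 [ 0.541  -0.3117  0.1396]
 [ 0.5208 -0.3317  0.0594]
 [ 0.503  -0.3446  0.0016]] [np.float64(0.0734922340555909), np.float64(0.030940986145048782), np.float64(0.08122371927380596), np.float64(0.033149089676848334)]
centre [ 0.524  -0.3273  0.0759] dims [np.float64(0.10802525724634633), np.float64(0.03885780387180423), np.float64(0.08511019570848234), np.float64(0.06181282665533533)]
yaw 129.50570140553938 slope [0.2523 0.2247 0.9412]
```

```bash
cat >> h.py <<'E'
E
python3 - <<'E'
from h import *
np.set_printoptions(precision=4,suppress=True)
P=[plane("top",x,.006) for x in((199.7,334.5),(219.6,277.5),(114,241.5))]
d=P[1]-P[0];e=P[2]-P[1];print("board",P,np.linalg.norm(d),np.linalg.norm(e),"c",(P[0]+P[2])/2,"yaw",np.degrees([np.arctan2(d[1],d[0]),np.arctan2(-e[0],e[1])]))
for nm,bt,bs,til in(("blue",(295,200,340,232),(312,238,360,292),35),("red",(460,258,512,295),(115,255,170,305),40)):
    a=quad(blob("top",paper,bt));b=np.roll(quad(blob("scene",paper,bs)),2,axis=0)
    p=np.array([tri(x,y)[0] for x,y in zip(a,b)]);print(nm,p.tolist(),np.array([tri(x,y)[1] for x,y in zip(a,b)]))
    c=tri(a.mean(0),b.mean(0))
    print("centre",p.mean(0),c,"dims",[np.linalg.norm(p[k]-p[k-1]).round(4) for k in range(4)])
    e=(p[0]+p[3]-p[1]-p[2]);print("yaw of y",np.degrees(np.arctan2(-e[0],e[1])),"slope",(p[2]+p[3]-p[0]-p[1])/np.linalg.norm(p[0]+p[1]-p[2]-p[3]))
# full outlines
for nm,f,bt in(("blue",blue,(280,190,350,250)),("red",red,(440,240,530,315))):
    print(nm,"outline",quad(blob("top",f,bt)).round(1).tolist())
for nm,f,bt in(("blue",blue,(290,210,370,310)),("red",red,(95,230,190,330))):
    print(nm,"outline scene",quad(blob("scene",f,bt)).round(1).tolist())
E
```

```text
board [array([0.4006, 0.2149, 0.006 ]), array([0.5131, 0.1798, 0.006 ]), array([0.5812, 0.3922, 0.006 ])] 0.1178793290274799 0.22305691209744322 c [0.4909 0.3035 0.006 ] yaw [-17.3466 -17.7807]
blue [[0.6501567851618265, 0.01957248812609409, 0.05403244482551145], [0.6513527745892098, -0.03715376573076842, 0.05610935278621415], [0.621912919305637, -0.03709443333422477, 0.09701681870871703], [0.6233567406371225, 0.018141679585675204, 0.09825585414239885]] [0.0003 0.0025 0.001  0.0012]
centre [ 0.6367 -0.0091  0.0764] (array([ 0.6364, -0.0092,  0.0762]), np.float64(0.0010970584242991092)) dims [np.float64(0.0517), np.float64(0.0568), np.float64(0.0504), np.float64(0.0553)]
yaw of y -0.1268256410713049 slope [-0.5512 -0.0134  0.8343]
red [[0.540283653320087, -0.29691514130523305, 0.052999209959770144], [0.5411490109934598, -0.35699222043947143, 0.0521879763266172], [0.5063685975827169, -0.358361392179818, 0.0951692326489299], [0.5054356672475206, -0.2982878941392791, 0.09654890422032952]] [0.0022 0.0009 0.0016 0.0019]
centre [ 0.5233 -0.3276  0.0742] (array([ 0.5229, -0.3279,  0.074 ]), np.float64(0.0015684707025173557)) dims [np.float64(0.0558), np.float64(0.0601), np.float64(0.0553), np.float64(0.0601)]
yaw of y 0.857479199313787 slope [-0.6267 -0.0247  0.7789]
blue outline [[293.7, 198.8], [337.5, 200.4], [340.6, 240.4], [290.4, 238.9]]
red outline [[453.6, 257.0], [498.2, 257.0], [522.9, 307.0], [471.4, 307.0]]
blue outline scene [[301.3, 236.5], [347.3, 219.7], [365.0, 286.9], [320.8, 304.2]]
red outline scene [[103.7, 254.9], [154.2, 237.9], [178.9, 304.9], [130.6, 323.6]]
```

```bash
cat > plan.py <<'E'
import json,numpy as np
from scipy.spatial.transform import Rotation as R, Slerp
from bench import r
def axes(y,z):
    y,z=np.array(y,float),np.array(z,float);z/=np.linalg.norm(z);y-=z*(y@z);y/=np.linalg.norm(y)
    return R.from_matrix(np.c_[np.cross(y,z),y,z])
def tilt(a,yaw):  # tool gripping a case leaning a deg towards -x of its rest, rest yaw deg; tool y=case x
    w=R.from_euler('z',yaw,degrees=True);a=np.radians(a)
    return axes(w.apply([np.cos(a),0,np.sin(a)]),w.apply([np.sin(a),0,-np.cos(a)]))
def now():
    s=r.read_state();return np.array(s["ee_pos"]),R.from_quat(s["eef_rot"])
def plan(wps,start=None,vmax=.04,wmax=7.5):
    p,q=start or now();P,Q=[],[]
    for tp,tq in wps:
        tp=np.array(tp);n=int(np.ceil(max(np.linalg.norm(tp-p)/vmax,np.degrees((q.inv()*tq).magnitude())/wmax,1)))
        ip,iq,p0=p,q,p; sl=Slerp([0,1],R.concatenate([q,tq]))
        for k in range(1,n+1):
            gp,gq=p0+(tp-p0)*k/n,sl(k/n)
            dp=np.round(q.inv().apply(gp-p)/.2,3)+0.;dr=np.round((q.inv()*gq).as_rotvec()/np.pi,3)+0.
            P.append(dp.tolist());Q.append(dr.tolist());p=p+q.apply(dp*.2);q=q*R.from_rotvec(dr*np.pi)
        P.append(None)
    P=[x for x in P if x]
    for k in range(0,len(P),8):print(len(P[k:k+8]),json.dumps(P[k:k+8]),"\n ",json.dumps(Q[k:k+8]))
    return p,q
E
python3 - <<'E'
from plan import *
from h import plane
print("bottle cap",plane("top",(147,216),.18),"white top",plane("top",(90,272),.14))
q=tilt(35,-.5);zc=-q.as_matrix()[:,2];xc=q.as_matrix()[:,1]
c=np.array([.6366,-.0091,.0763])-.011*xc;print("c",c,now()[0])
plan([([.25,.46,.26],now()[1]),(c+zc*.1263+[-.0,0,.0],q)])
E
```

```text
bottle cap [0.60994139 0.27247515 0.18      ] white top [0.51597825 0.37886739 0.14      ]
c [ 0.62758967 -0.00902137  0.06999066] [0.15624663 0.60482284 0.22184918]
8 [[-0.127, -0.117, -0.038], [-0.127, -0.117, -0.038], [-0.127, -0.116, -0.038], [-0.127, -0.117, -0.038], [-0.127, -0.117, -0.038], [-0.138, -0.126, 0.029], [-0.146, -0.114, 0.029], [-0.156, -0.103, 0.029]] 
  [[0.0, 0.0, 0.0], [0.0, 0.0, 0.0], [0.0, 0.0, 0.0], [0.0, 0.0, 0.0], [0.0, 0.0, 0.0], [-0.011, -0.009, 0.027], [-0.011, -0.008, 0.027], [-0.011, -0.009, 0.028]]
8 [[-0.163, -0.09, 0.03], [-0.169, -0.077, 0.031], [-0.175, -0.063, 0.034], [-0.178, -0.05, 0.037], [-0.181, -0.035, 0.039], [-0.182, -0.021, 0.045], [-0.182, -0.007, 0.048], [-0.181, 0.006, 0.053]] 
  [[-0.011, -0.008, 0.027], [-0.011, -0.009, 0.027], [-0.011, -0.008, 0.027], [-0.011, -0.009, 0.028], [-0.011, -0.009, 0.027], [-0.011, -0.008, 0.027], [-0.011, -0.009, 0.027], [-0.011, -0.008, 0.028]]
4 [[-0.178, 0.021, 0.058], [-0.174, 0.033, 0.065], [-0.169, 0.045, 0.07], [-0.163, 0.057, 0.076]] 
  [[-0.011, -0.009, 0.027], [-0.011, -0.008, 0.027], [-0.011, -0.009, 0.027], [-0.011, -0.008, 0.027]]
```

Request:
play_rows:
  claw: [0, 0, 0, 0, 0, 0, 0, 0]
  delta_pos:
    - [-0.127, -0.117, -0.038]
    - [-0.127, -0.117, -0.038]
    - [-0.127, -0.116, -0.038]
    - [-0.127, -0.117, -0.038]
    - [-0.127, -0.117, -0.038]
    - [-0.138, -0.126, 0.029]
    - [-0.146, -0.114, 0.029]
    - [-0.156, -0.103, 0.029]
  delta_rot:
    - [0.0, 0.0, 0.0]
    - [0.0, 0.0, 0.0]
    - [0.0, 0.0, 0.0]
    - [0.0, 0.0, 0.0]
    - [0.0, 0.0, 0.0]
    - [-0.011, -0.009, 0.027]
    - [-0.011, -0.008, 0.027]
    - [-0.011, -0.009, 0.028]
  squeeze: 30

```text
time: 0.9
ee_pos: [0.3119, 0.3651, 0.2427]
eef_rot: [0.254, 0.965, 0.047, 0.047]
ft_force: [0.1, 0.4, -0.2]
width: 0.0873
grip_force: 0.0
```

Request:
play_rows:
  claw: [0, 0, 0, 0, 0, 0, 0, 0]
  delta_pos:
    - [-0.163, -0.09, 0.03]
    - [-0.169, -0.077, 0.031]
    - [-0.175, -0.063, 0.034]
    - [-0.178, -0.05, 0.037]
    - [-0.181, -0.035, 0.039]
    - [-0.182, -0.021, 0.045]
    - [-0.182, -0.007, 0.048]
    - [-0.181, 0.006, 0.053]
  delta_rot:
    - [-0.011, -0.008, 0.027]
    - [-0.011, -0.009, 0.027]
    - [-0.011, -0.008, 0.027]
    - [-0.011, -0.009, 0.028]
    - [-0.011, -0.009, 0.027]
    - [-0.011, -0.008, 0.027]
    - [-0.011, -0.009, 0.027]
    - [-0.011, -0.008, 0.028]

```text
time: 1.7
ee_pos: [0.4741, 0.1153, 0.1964]
eef_rot: [0.556, 0.799, 0.163, 0.163]
ft_force: [0.5, -0.4, -0.5]
width: 0.0869
grip_force: 0.0
```

Request:
play_rows:
  claw: [0, 0, 0, 0, 0, 0]
  delta_pos:
    - [-0.178, 0.021, 0.058]
    - [-0.174, 0.033, 0.065]
    - [-0.169, 0.045, 0.07]
    - [-0.163, 0.057, 0.076]
    - [0, 0, 0]
    - [0, 0, 0]
  delta_rot:
    - [-0.011, -0.009, 0.027]
    - [-0.011, -0.008, 0.027]
    - [-0.011, -0.009, 0.027]
    - [-0.011, -0.008, 0.027]
    - [0, 0, 0]
    - [0, 0, 0]

```text
time: 2.3
ee_pos: [0.5547, -0.0084, 0.1728]
eef_rot: [0.677, 0.672, 0.212, 0.213]
ft_force: [-0.3, -0.1, -0.4]
width: 0.0872
grip_force: 0.0
```

```bash
python3 - <<'E'
from plan import *
q=tilt(35,-.5);zc=-q.as_matrix()[:,2];xc=q.as_matrix()[:,1]
c=np.array([.6366,-.0091,.0763])-.011*xc
plan([(c+zc*.0263,q)],vmax=.02)
import cv2
c=r.camera("scene")["pixels"][:,:,::-1];cv2.imwrite("pics/s1.png",cv2.resize(c[130:330,230:490],None,fx=3,fy=3))
E
```

```text
5 [[0.0, 0.001, 0.1], [0.0, 0.001, 0.099], [0.0, 0.001, 0.1], [-0.001, 0.0, 0.1], [0.0, 0.001, 0.099]] 
  [[0.0, 0.0, 0.0], [0.0, 0.0, 0.0], [0.0, 0.0, 0.0], [0.0, 0.0, 0.0], [0.0, -0.001, 0.0]]
```

View pics/s1.png

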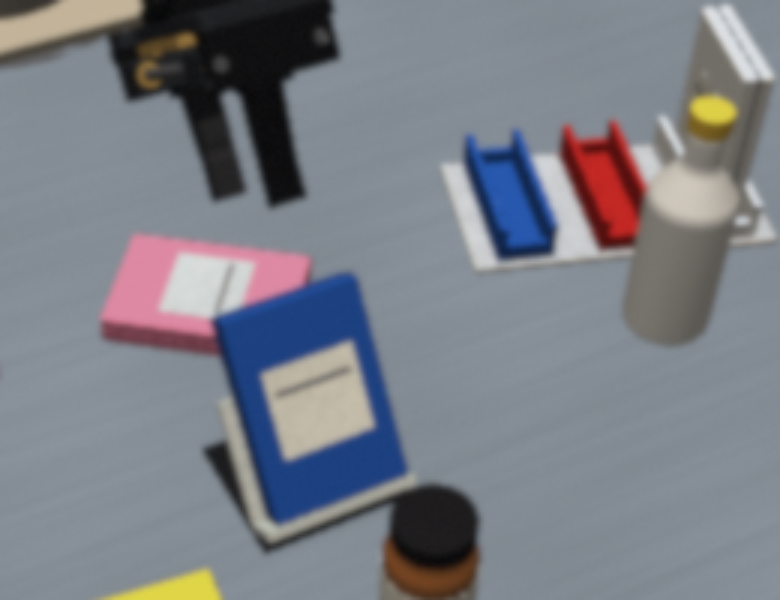

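The gripper, with fingertips at crop (228,195) and (285,200), is in line with the blue case's top edge at (285,295). The way down is clear.

Request:
play_rows:
  claw: [0, 0, 0, 0, 0, 0, 0]
  delta_pos:
    - [0.0, 0.001, 0.1]
    - [0.0, 0.001, 0.1]
    - [0.0, 0.001, 0.1]
    - [-0.001, 0.0, 0.1]
    - [0.0, 0.001, 0.1]
    - [0, 0, 0]
    - [0, 0, 0]
  delta_rot:
    - [0, 0, 0]
    - [0, 0, 0]
    - [0, 0, 0]
    - [0, 0, 0]
    - [0, 0, 0]
    - [0, 0, 0]
    - [0, 0, 0]

```text
time: 3.05
ee_pos: [0.6128, -0.0075, 0.092]
eef_rot: [0.676, 0.673, 0.212, 0.212]
ft_force: [-0.4, -0.2, 0.4]
width: 0.0867
grip_force: 0.0
```

Request:
play_rows:
  claw: [0.5, 0.6, 0.7, 1, 1, 1, 1, 1]
  delta_pos:
    - [0, 0, 0]
    - [0, 0, 0]
    - [0, 0, 0]
    - [0, 0, 0]
    - [0, 0, 0]
    - [0, 0, 0]
    - [0, 0, 0]
    - [0, 0, 0]
  delta_rot:
    - [0, 0, 0]
    - [0, 0, 0]
    - [0, 0, 0]
    - [0, 0, 0]
    - [0, 0, 0]
    - [0, 0, 0]
    - [0, 0, 0]
    - [0, 0, 0]
  squeeze: 30

```text
time: 3.85
ee_pos: [0.6132, -0.0085, 0.0919]
eef_rot: [0.677, 0.672, 0.213, 0.213]
ft_force: [0.9, -0.0, 0.4]
width: 0.0311
grip_force: 0.0
```

Request:
play_rows:
  claw: [1, 1, 1, 1, 1]
  delta_pos:
    - [0, 0, 0]
    - [0, 0, 0]
    - [0, 0, 0]
    - [0, 0, 0]
    - [0, 0, 0]
  delta_rot:
    - [0, 0, 0]
    - [0, 0, 0]
    - [0, 0, 0]
    - [0, 0, 0]
    - [0, 0, 0]

```text
time: 4.35
ee_pos: [0.6131, -0.0085, 0.0919]
eef_rot: [0.677, 0.672, 0.212, 0.213]
ft_force: [0.5, 0.7, -1.4]
width: 0.0219
grip_force: 29.9
```

```bash
python3 - <<'E'
from plan import *
s=r.read_state();print(s["ee_pos"],s["width"],s["grip_force"],s["ft_force"],s["torque"])
p,q=now();zc=-q.as_matrix()[:,2];xc=q.as_matrix()[:,1]
print(zc,xc)
# lift along the case first off the plate slightly
qd=axes([np.sin(np.radians(18)),np.cos(np.radians(18)),0],[0,0,-1])
a=p+zc*.06+xc*.01
P=plan([(a,q)],vmax=.015)
print("--");P=plan([([.56,.02,.30],tilt(0,0)),([.468,.234,.30],qd)],start=(a,q),vmax=.03,wmax=6)
E
```

```text
[ 0.61311004 -0.00847283  0.09185806] 0.021867031466222285 29.949501045048237 [ 0.45785735  0.68284788 -1.43486721] [-1.18761666e-01  8.42409220e-01 -4.18953928e-04]
[-0.57348855  0.0024533   0.8192099 ] [ 0.81918522 -0.00660336  0.57349104]
5 [[0.0, 0.01, -0.06], [0.0, 0.01, -0.06], [0.0, 0.01, -0.06], [0.0, 0.01, -0.06], [0.0, 0.01, -0.06]] 
  [[0.0, 0.0, 0.0], [0.0, 0.0, 0.0], [0.0, 0.0, 0.0], [0.0, 0.0, 0.0], [0.0, 0.0, 0.0]]
--
8 [[0.024, 0.055, -0.118], [0.023, 0.042, -0.122], [0.024, 0.03, -0.126], [0.024, 0.017, -0.129], [0.023, 0.004, -0.129], [0.024, -0.009, -0.13], [0.082, -0.035, 0.0], [0.086, -0.028, 0.0]] 
  [[0.032, 0.0, 0.0], [0.033, 0.0, -0.001], [0.032, 0.0, 0.0], [0.033, 0.0, -0.001], [0.032, 0.0, 0.0], [0.032, 0.0, 0.0], [0.0, 0.0, -0.031], [0.0, 0.0, -0.031]]
8 [[0.087, -0.019, 0.0], [0.089, -0.01, 0.0], [0.09, -0.002, 0.0], [0.089, 0.007, 0.0], [0.088, 0.015, 0.0], [0.087, 0.024, 0.0], [0.083, 0.032, -0.001], [0.08, 0.04, 0.0]] 
  [[0.0, 0.0, -0.03], [0.0, 0.0, -0.031], [0.0, 0.0, -0.031], [0.0, 0.0, -0.031], [0.0, 0.0, -0.031], [0.0, 0.0, -0.03], [0.0, 0.0, -0.031], [0.0, 0.0, -0.031]]
3 [[0.076, 0.048, 0.0], [0.071, 0.055, 0.0], [0.065, 0.061, 0.0]] 
  [[0.0, 0.0, -0.031], [0.0, 0.0, -0.031], [0.0, 0.0, -0.03]]
```

Request:
play_rows:
  claw: [1, 1, 1, 1, 1, 1, 1]
  delta_pos:
    - [0.0, 0.01, -0.02]
    - [0.0, 0.01, -0.06]
    - [0.0, 0.01, -0.08]
    - [0.0, 0.01, -0.08]
    - [0.0, 0.01, -0.08]
    - [0.0, 0.01, -0.08]
    - [0, 0, 0]
  delta_rot:
    - [0, 0, 0]
    - [0, 0, 0]
    - [0, 0, 0]
    - [0, 0, 0]
    - [0, 0, 0]
    - [0, 0, 0]
    - [0, 0, 0]

```text
time: 5.05
ee_pos: [0.5774, -0.0084, 0.1663]
eef_rot: [0.677, 0.671, 0.214, 0.213]
ft_force: [-0.5, 0.1, -2.6]
width: 0.0217
grip_force: 29.9
```

```bash
python3 - <<'E'
from plan import *
s=r.read_state();print(s["ee_pos"],s["width"],s["grip_force"],s["ft_force"],s["torque"])
qd=axes([np.sin(np.radians(18)),np.cos(np.radians(18)),0],[0,0,-1])
P=plan([([.56,.02,.30],tilt(0,0)),([.468,.234,.28],qd)],vmax=.03,wmax=6)
E
```

```text
[ 0.57739706 -0.00835053  0.1662801 ] 0.02170859760188808 29.948921611066908 [-0.48438372  0.06420549 -2.61285222] [-0.06727001  1.08811407 -0.02083631]
8 [[0.024, 0.052, -0.099], [0.024, 0.042, -0.105], [0.024, 0.031, -0.108], [0.023, 0.019, -0.11], [0.024, 0.009, -0.112], [0.024, -0.004, -0.113], [0.082, -0.035, 0.008], [0.086, -0.028, 0.008]] 
  [[0.033, 0.0, 0.0], [0.032, 0.0, -0.001], [0.033, 0.0, 0.0], [0.032, 0.0, -0.001], [0.033, 0.0, 0.0], [0.032, 0.0, 0.0], [0.0, 0.0, -0.031], [0.0, 0.0, -0.031]]
8 [[0.087, -0.019, 0.007], [0.089, -0.01, 0.008], [0.09, -0.002, 0.008], [0.089, 0.007, 0.008], [0.088, 0.015, 0.007], [0.086, 0.024, 0.008], [0.084, 0.032, 0.008], [0.08, 0.04, 0.008]] 
  [[0.0, 0.0, -0.03], [0.0, 0.0, -0.031], [0.0, 0.0, -0.031], [0.0, 0.0, -0.031], [0.0, 0.0, -0.031], [0.0, 0.0, -0.03], [0.0, 0.0, -0.031], [0.0, 0.0, -0.031]]
3 [[0.076, 0.048, 0.008], [0.071, 0.055, 0.007], [0.065, 0.061, 0.008]] 
  [[0.0, 0.0, -0.031], [0.0, 0.0, -0.031], [0.0, 0.0, -0.03]]
```

Request:
play_rows:
  claw: [1, 1, 1, 1, 1, 1, 1, 1]
  delta_pos:
    - [0.024, 0.052, -0.099]
    - [0.024, 0.042, -0.105]
    - [0.024, 0.031, -0.108]
    - [0.023, 0.019, -0.11]
    - [0.024, 0.009, -0.112]
    - [0.024, -0.004, -0.113]
    - [0.082, -0.035, 0.008]
    - [0.086, -0.028, 0.008]
  delta_rot:
    - [0.033, 0.0, 0.0]
    - [0.032, 0.0, -0.001]
    - [0.033, 0.0, 0.0]
    - [0.032, 0.0, -0.001]
    - [0.033, 0.0, 0.0]
    - [0.032, 0.0, 0.0]
    - [0.0, 0.0, -0.031]
    - [0.0, 0.0, -0.031]

```text
time: 5.85
ee_pos: [0.547, 0.0534, 0.2938]
eef_rot: [0.634, 0.773, -0.002, 0.0]
ft_force: [-0.2, 0.0, -2.8]
width: 0.0216
grip_force: 29.9
```

Request:
play_rows:
  claw: [1, 1, 1, 1, 1, 1, 1, 1]
  delta_pos:
    - [0.087, -0.019, 0.007]
    - [0.089, -0.01, 0.008]
    - [0.09, -0.002, 0.008]
    - [0.089, 0.007, 0.008]
    - [0.088, 0.015, 0.007]
    - [0.086, 0.024, 0.008]
    - [0.084, 0.032, 0.008]
    - [0.08, 0.04, 0.008]
  delta_rot:
    - [0.0, 0.0, -0.03]
    - [0.0, 0.0, -0.031]
    - [0.0, 0.0, -0.031]
    - [0.0, 0.0, -0.031]
    - [0.0, 0.0, -0.031]
    - [0.0, 0.0, -0.03]
    - [0.0, 0.0, -0.031]
    - [0.0, 0.0, -0.031]

```text
time: 6.65
ee_pos: [0.4892, 0.1856, 0.2815]
eef_rot: [0.296, 0.955, -0.001, -0.001]
ft_force: [0.1, -0.1, -2.1]
width: 0.0218
grip_force: 29.9
```

Request:
play_rows:
  claw: [1, 1, 1, 1, 1]
  delta_pos:
    - [0.076, 0.048, 0.008]
    - [0.071, 0.055, 0.007]
    - [0.065, 0.061, 0.008]
    - [0, 0, 0]
    - [0, 0, 0]
  delta_rot:
    - [0.0, 0.0, -0.031]
    - [0.0, 0.0, -0.031]
    - [0.0, 0.0, -0.03]
    - [0, 0, 0]
    - [0, 0, 0]

```text
time: 7.15
ee_pos: [0.4682, 0.234, 0.2773]
eef_rot: [0.158, 0.987, -0.001, -0.001]
ft_force: [0.1, -0.1, -2.5]
width: 0.0222
grip_force: 29.9
```

```bash
python3 - <<'E'
from plan import *
import cv2
s=r.read_state();print(s["ee_pos"],s["width"],s["joint_positions"],s["ft_force"],s["torque"])
print(now()[1].as_matrix().round(4))
ims=[]
for n,(x,y,w,h) in(("scene",(360,90,160,120)),("top",(80,190,160,120))):
    c=r.camera(n)["pixels"][:,:,::-1];cv2.imwrite(f"pics/raw2{n}.png",c);ims.append(cv2.resize(c[y:y+h,x:x+w],(400,300),interpolation=cv2.INTER_CUBIC))
cv2.imwrite("pics/s2.png",np.hstack(ims))
E
```

```text
[0.46823267 0.23400745 0.27726713] 0.022157586900123597 [-0.93508449  0.07452214  0.40975218  1.66050049 -0.0299201   1.41506519
  0.73257529] [ 0.07999122 -0.08520428 -2.50151095] [-0.00301571 -0.03886572 -0.00447929]
[[-0.9503  0.3113 -0.0019]
 [ 0.3113  0.9503 -0.0012]
 [ 0.0014 -0.0018 -1.    ]]
```

View pics/s2.png

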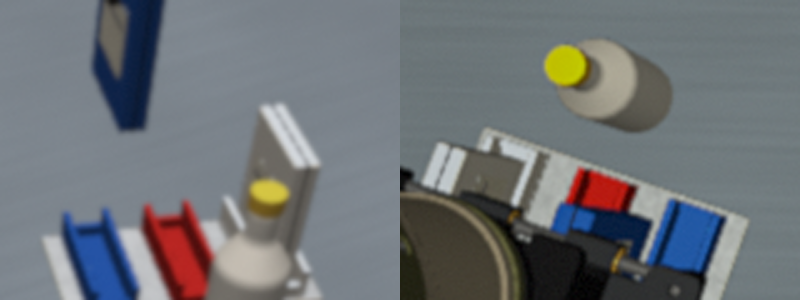

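Scene crop: the blue case hangs upright at (120,70), above and behind the dock at (100,250). I'll lower it to just above the rim, then check the dock estimate against both first images.

Request:
play_rows:
  claw: [1, 1, 1, 1, 1, 1]
  delta_pos:
    - [0, 0, 0.1]
    - [0, 0, 0.15]
    - [0, 0, 0.15]
    - [0, 0, 0.15]
    - [0, 0, 0.1]
    - [0, 0, 0]
  delta_rot:
    - [0, 0, 0]
    - [0, 0, 0]
    - [0, 0, 0]
    - [0, 0, 0]
    - [0, 0, 0]
    - [0, 0, 0]

```text
time: 7.85
ee_pos: [0.4667, 0.2323, 0.1455]
eef_rot: [0.158, 0.987, -0.002, -0.002]
ft_force: [-0.6, -0.1, -2.7]
width: 0.0218
grip_force: 29.9
```

```bash
cat >> h.py <<'E'
def proj(n,X):
    T=C[n]["cam_to_world"];x=T[:3,:3].T@(np.array(X)-T[:3,3]);x=C[n]["camera_matrix"]@[x[0],-x[1],-x[2]];return x[:2]/x[2]
E
python3 - <<'E'
from plan import *
from h import *
s=r.read_state();print(s["ee_pos"],s["ft_force"])
live=r.camera("scene")["pixels"][:,:,::-1].copy()
def outline(n,im,f,c,yaw,x0,y0):
    a=np.radians(yaw);X=np.array([np.cos(a),np.sin(a)]);Y=np.array([-X[1],X[0]])
    for z,l,w,col in((.036,.056,.021,(0,255,255)),(.036,.05,.015,(0,255,0)),(.006,.056,.021,(255,255,0))):
        q=[(proj(n,[*(np.array(c)+i*l*X+j*w*Y),z])-[x0,y0]+.5)*f-.5 for i,j in((1,1),(1,-1),(-1,-1),(-1,1))]
        cv2.polylines(im,[np.int32(np.round(np.array(q)*16))],True,col,1,cv2.LINE_AA,4)
o=[]
for n,x0,y0 in(("top",122,245),("scene",380,165)):
    f=4;im=cv2.resize(C[n]["pixels"][y0:y0+95,x0:x0+100,::-1],None,fx=f,fy=f,interpolation=cv2.INTER_CUBIC)
    for c in((.468,.234),(.4915,.305)): outline(n,im,f,c,-18,x0,y0)
    o.append(im[:, :400])
cv2.imwrite("pics/o1.png",np.hstack(o))
cv2.imwrite("pics/l1.png",cv2.resize(live[120:240,350:490],None,fx=5,fy=5,interpolation=cv2.INTER_CUBIC))
E
```

```text
[0.46673518 0.23231298 0.14549196] [-0.62852626 -0.11339833 -2.72569909]
```

View pics/o1.png

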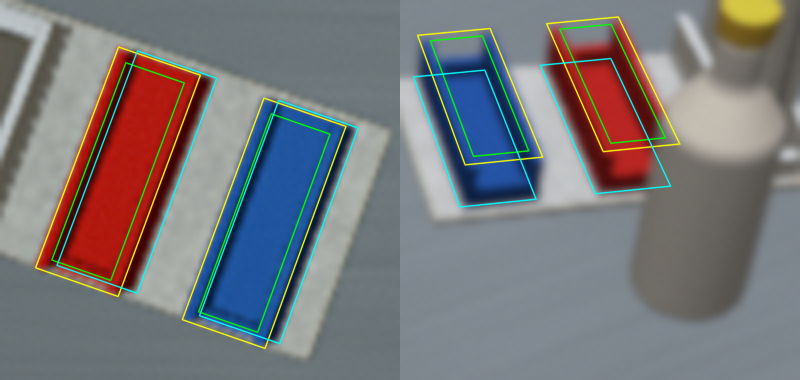

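View pics/l1.png

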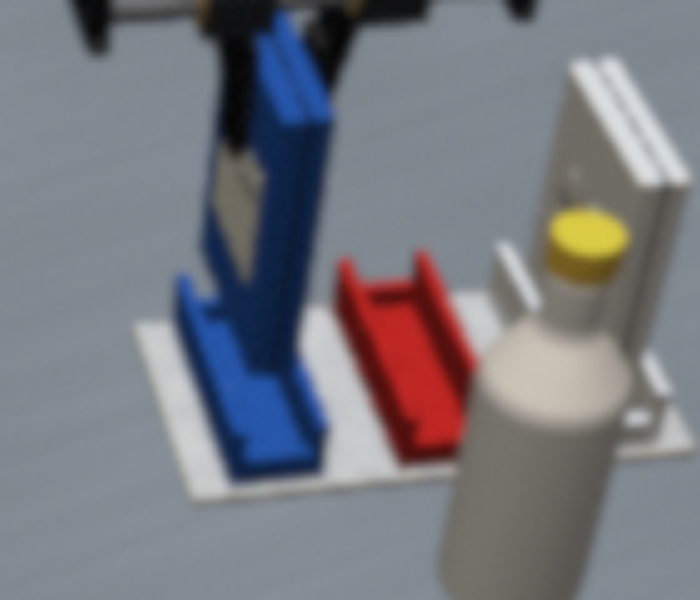

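The overlay (yellow = rim, cyan = base) fits both docks to within about 1–2 mm. In the live crop the blue case is upright over the pocket, with its lower near edge at (275,372). I'll correct the drift, then insert.

```bash
python3 - <<'E'
from plan import *
from h import *
a=np.radians(-18);X=np.array([np.cos(a),np.sin(a),0]);Y=np.array([-X[1],X[0],0]);p=now()[0]
for j in(1,-1):
    for z in(-.0913,.0387): print(j,z,(proj("scene",p+.045*X+j*.011*Y+[0,0,z])-[350,120])*5)
qd=axes([np.sin(np.radians(18)),np.cos(np.radians(18)),0],[0,0,-1])
P=plan([([.469,.234,.145],qd)],vmax=.02)
E
```

```text
1 -0.0913 [299.08551933 368.18230142]
1 0.0387 [337.01517721 108.18488229]
-1 -0.0913 [247.96459348 373.17374668]
-1 0.0387 [281.29687064 113.08941856]
1 [[-0.005, 0.007, 0.012]] 
  [[-0.001, -0.001, -0.001]]
```

Request:
play_rows:
  claw: [1, 1, 1, 1, 1, 1, 1]
  delta_pos:
    - [-0.005, 0.007, 0]
    - [0, 0, 0.04]
    - [0, 0, 0.05]
    - [0, 0, 0.05]
    - [0, 0, 0.02]
    - [0, 0, 0]
    - [0, 0, 0]
  delta_rot:
    - [-0.001, -0.001, -0.001]
    - [0, 0, 0]
    - [0, 0, 0]
    - [0, 0, 0]
    - [0, 0, 0]
    - [0, 0, 0]
    - [0, 0, 0]

```text
time: 8.6
ee_pos: [0.4693, 0.2352, 0.1161]
eef_rot: [0.155, 0.988, 0.001, 0.001]
ft_force: [0.2, 0.7, -2.4]
width: 0.0222
grip_force: 29.9
```

Request:
play_rows:
  claw: [1, 1, 1, 1, 1, 1]
  delta_pos:
    - [0, 0, 0.01]
    - [0, 0, 0.01]
    - [0, 0, 0.0]
    - [0, 0, 0.005]
    - [0, 0, 0.005]
    - [0, 0, 0]
  delta_rot:
    - [0, 0, 0]
    - [0, 0, 0]
    - [0, 0, 0]
    - [0, 0, 0]
    - [0, 0, 0]
    - [0, 0, 0]

```text
time: 9.2
ee_pos: [0.4692, 0.2351, 0.1099]
eef_rot: [0.155, 0.988, 0.001, 0.001]
ft_force: [0.9, -0.7, -2.2]
width: 0.0217
grip_force: 29.9
```

Request:
play_rows:
  claw: [1, 1, 1, 1, 1, 1]
  delta_pos:
    - [0, -0.004, 0.005]
    - [0, 0, 0.005]
    - [0, 0, 0.005]
    - [0, 0, 0.005]
    - [0, 0, 0]
    - [0, 0, 0]
  delta_rot:
    - [-0.0005, 0.0005, 0.001]
    - [0, 0, 0]
    - [0, 0, 0]
    - [0, 0, 0]
    - [0, 0, 0]
    - [0, 0, 0]

```text
time: 9.8
ee_pos: [0.469, 0.2345, 0.106]
eef_rot: [0.157, 0.988, 0.002, 0.0]
ft_force: [0.6, 0.2, -1.9]
width: 0.0219
grip_force: 29.9
```

Request:
play_rows:
  claw: [1, 1, 1, 1, 1]
  delta_pos:
    - [0, 0, 0.005]
    - [0, 0, 0.005]
    - [0, 0, 0.005]
    - [0, 0, 0]
    - [0, 0, 0]
  delta_rot:
    - [0, 0, 0]
    - [0, 0, 0]
    - [0, 0, 0]
    - [0, 0, 0]
    - [0, 0, 0]

```text
time: 10.3
ee_pos: [0.469, 0.2344, 0.103]
eef_rot: [0.157, 0.988, 0.002, 0.0]
ft_force: [-0.9, -0.1, -3.4]
width: 0.0221
grip_force: 29.9
```

```bash
python3 - <<'E'
from plan import *
s=r.read_state();print(s["ee_pos"],s["ft_force"],s["torque"],now()[1].as_matrix().round(4).tolist())
import cv2
for n in("scene","top"):cv2.imwrite(f"pics/raw3{n}.png",r.camera(n)["pixels"][:,:,::-1])
E
```

```text
[0.46898192 0.23441324 0.10300832] [-0.92959503 -0.11097876 -3.37043525] [ 0.02721783 -0.02995618  0.02162991] [[-0.9507, 0.31, 0.0013], [0.31, 0.9507, 0.0036], [-0.0001, 0.0039, -1.0]]
```

Request:
play_rows:
  claw: [1, 1, 1, 1]
  delta_pos:
    - [0, 0, 0.003]
    - [0, 0, 0.003]
    - [0, 0, 0.003]
    - [0, 0, 0]
  delta_rot:
    - [0.001, 0, 0]
    - [0, 0, 0]
    - [0, 0, 0]
    - [0, 0, 0]

```text
time: 10.8
ee_pos: [0.4689, 0.2344, 0.1011]
eef_rot: [0.157, 0.988, 0.0, 0.0]
ft_force: [0.3, 0.4, -1.9]
width: 0.0218
grip_force: 29.9
```

Request:
play_rows:
  claw: [1, 1, 1, 1]
  delta_pos:
    - [0, 0, 0.003]
    - [0, 0, 0.003]
    - [0, 0, 0]
    - [0, 0, 0]
  delta_rot:
    - [0, 0, 0]
    - [0, 0, 0]
    - [0, 0, 0]
    - [0, 0, 0]

```text
time: 11.2
ee_pos: [0.469, 0.2344, 0.1]
eef_rot: [0.157, 0.988, 0.0, 0.0]
ft_force: [-0.5, -0.1, -2.7]
width: 0.0218
grip_force: 29.9
```

Request:
play_rows:
  claw: [1, 1, 1, 1]
  delta_pos:
    - [0, 0, 0.003]
    - [0, 0, 0.003]
    - [0, 0, 0]
    - [0, 0, 0]
  delta_rot:
    - [0, 0, 0]
    - [0, 0, 0]
    - [0, 0, 0]
    - [0, 0, 0]

```text
time: 11.6
ee_pos: [0.4691, 0.2346, 0.0996]
eef_rot: [0.157, 0.988, 0.001, 0.0]
ft_force: [-3.5, -0.6, 6.9]
width: 0.0218
grip_force: 30.0
```

Request:
play_rows:
  claw: [1, 1, 1, 1]
  delta_pos:
    - [0, 0, 0.003]
    - [0, 0, 0.002]
    - [0, 0, 0]
    - [0, 0, 0]
  delta_rot:
    - [0, 0, 0]
    - [0, 0, 0]
    - [0, 0, 0]
    - [0, 0, 0]

```text
time: 12.0
ee_pos: [0.4691, 0.2348, 0.0995]
eef_rot: [0.157, 0.988, 0.001, 0.0]
ft_force: [-7.4, -2.8, 17.3]
width: 0.0217
grip_force: 30.0
```

Request:
play_rows:
  claw: [1, 1, 0.7, 0.6, 0.5, 0.45, 0.45, 0.45]
  delta_pos:
    - [0, 0, -0.003]
    - [0, 0, -0.001]
    - [0, 0, 0]
    - [0, 0, 0]
    - [0, 0, 0]
    - [0, 0, 0]
    - [0, 0, 0]
    - [0, 0, 0]
  delta_rot:
    - [0, 0, 0]
    - [0, 0, 0]
    - [0, 0, 0]
    - [0, 0, 0]
    - [0, 0, 0]
    - [0, 0, 0]
    - [0, 0, 0]
    - [0, 0, 0]

```text
time: 12.8
ee_pos: [0.469, 0.2344, 0.0986]
eef_rot: [0.157, 0.988, 0.0, 0.0]
ft_force: [-0.4, -0.2, -0.9]
width: 0.0466
grip_force: 0.0
```

Request:
play_rows:
  claw: [0.45, 0.45, 0.45, 0.45, 0.45, 0.45, 0.45, 0.45]
  delta_pos:
    - [0, 0, -0.05]
    - [0, 0, -0.1]
    - [0, 0, -0.15]
    - [0, 0, -0.2]
    - [0, 0, -0.2]
    - [0, 0, -0.2]
    - [0, 0, -0.1]
    - [0, 0, 0]
  delta_rot:
    - [0, 0, 0]
    - [0, 0, 0]
    - [0, 0, 0]
    - [0, 0, 0]
    - [0, 0, 0]
    - [0, 0, 0]
    - [0, 0, 0]
    - [0, 0, 0]

```text
time: 13.6
ee_pos: [0.4701, 0.2347, 0.3026]
eef_rot: [0.157, 0.988, 0.003, 0.002]
ft_force: [0.8, 0.1, 0.1]
width: 0.0479
grip_force: 0.0
```

```bash
python3 - <<'E'
from plan import *
q=tilt(40,.9);zc=-q.as_matrix()[:,2];xc=q.as_matrix()[:,1]
c=np.array([.5231,-.3278,.0741])-.011*xc;print("c",c,now()[0])
p=now()[0]
plan([(c+zc*.1263,q)],vmax=.042,wmax=6)
import cv2
c=r.camera("scene");np.savez("scene4.npz",**c)
E
```

```text
c [ 0.51467455 -0.32793236  0.06702934] [0.47009054 0.23471602 0.30259353]
8 [[-0.05, -0.196, 0.049], [-0.065, -0.193, 0.042], [-0.08, -0.188, 0.036], [-0.094, -0.183, 0.031], [-0.109, -0.174, 0.026], [-0.123, -0.167, 0.023], [-0.136, -0.156, 0.02], [-0.148, -0.145, 0.018]] 
  [[-0.014, -0.01, 0.027], [-0.013, -0.01, 0.027], [-0.014, -0.009, 0.027], [-0.013, -0.01, 0.027], [-0.014, -0.01, 0.027], [-0.014, -0.01, 0.027], [-0.013, -0.01, 0.027], [-0.014, -0.01, 0.027]]
6 [[-0.159, -0.132, 0.016], [-0.169, -0.12, 0.016], [-0.178, -0.105, 0.017], [-0.187, -0.091, 0.018], [-0.192, -0.076, 0.021], [-0.197, -0.06, 0.024]] 
  [[-0.013, -0.009, 0.027], [-0.014, -0.01, 0.027], [-0.014, -0.01, 0.027], [-0.013, -0.01, 0.026], [-0.014, -0.01, 0.027], [-0.013, -0.009, 0.027]]
```

Request:
play_rows:
  claw: [0.45, 0.45, 0.3, 0, 0, 0, 0, 0]
  delta_pos:
    - [-0.05, -0.196, 0.049]
    - [-0.065, -0.193, 0.042]
    - [-0.08, -0.188, 0.036]
    - [-0.094, -0.183, 0.031]
    - [-0.109, -0.174, 0.026]
    - [-0.123, -0.167, 0.023]
    - [-0.136, -0.156, 0.02]
    - [-0.148, -0.145, 0.018]
  delta_rot:
    - [-0.014, -0.01, 0.027]
    - [-0.013, -0.01, 0.027]
    - [-0.014, -0.009, 0.027]
    - [-0.013, -0.01, 0.027]
    - [-0.014, -0.01, 0.027]
    - [-0.014, -0.01, 0.027]
    - [-0.013, -0.01, 0.027]
    - [-0.014, -0.01, 0.027]

```text
time: 14.45
ee_pos: [0.4468, -0.0894, 0.2193]
eef_rot: [0.472, 0.857, 0.147, 0.146]
ft_force: [0.9, -0.0, 0.2]
width: 0.0843
grip_force: 0.0
```

Request:
play_rows:
  claw: [0, 0, 0, 0, 0, 0, 0, 0]
  delta_pos:
    - [-0.159, -0.132, 0.016]
    - [-0.169, -0.12, 0.016]
    - [-0.178, -0.105, 0.017]
    - [-0.187, -0.091, 0.018]
    - [-0.192, -0.076, 0.021]
    - [-0.197, -0.06, 0.024]
    - [0, 0, 0]
    - [0, 0, 0]
  delta_rot:
    - [-0.013, -0.009, 0.027]
    - [-0.014, -0.01, 0.027]
    - [-0.014, -0.01, 0.027]
    - [-0.013, -0.01, 0.026]
    - [-0.014, -0.01, 0.027]
    - [-0.013, -0.009, 0.027]
    - [0, 0, 0]
    - [0, 0, 0]

```text
time: 15.25
ee_pos: [0.4311, -0.3296, 0.1609]
eef_rot: [0.659, 0.671, 0.241, 0.238]
ft_force: [0.0, 1.3, -0.4]
width: 0.087
grip_force: 0.0
```

```bash
python3 - <<'E'
from plan import *
from h import *
q=tilt(40,.9);zc=-q.as_matrix()[:,2];xc=q.as_matrix()[:,1]
c=np.array([.5231,-.3278,.0741])-.011*xc;print(now()[0],now()[1].as_quat())
plan([(c+zc*.0263,q)],vmax=.02)
ims=[]
for n,(x,y,w,h) in(("scene",(370,100,120,120)),("top",(80,220,150,150))):
    d=r.camera(n);np.savez(f"{n}5.npz",**d);i=d["pixels"][:,:,::-1];ims.append(cv2.resize(i[y:y+h,x:x+w],(400,400),interpolation=cv2.INTER_CUBIC))
cv2.imwrite("pics/s5.png",np.hstack(ims))
E
```

```text
[ 0.43112865 -0.32963548  0.16088756] [0.6593854  0.67126157 0.24097881 0.23779825]
5 [[0.0, 0.004, 0.099], [0.001, 0.005, 0.1], [0.0, 0.004, 0.099], [0.001, 0.004, 0.099], [0.0, 0.004, 0.099]] 
  [[0.0, 0.0, 0.0], [-0.001, 0.0, 0.0], [0.0, 0.0, 0.0], [-0.001, 0.0, 0.001], [0.0, 0.0, 0.0]]
```

View pics/s5.png

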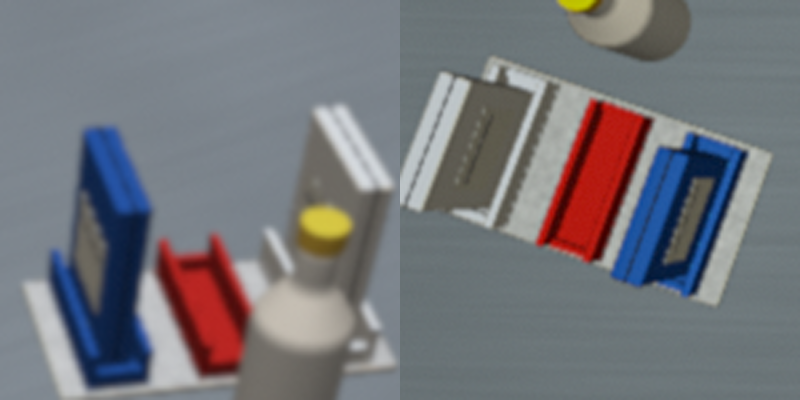

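Crop: the blue case stands upright in its dock, at scene crop (115,250) and top crop (655,215). I'll measure how well it is centred from its top face at z = 0.140, and go on to the red grasp.

Request:
play_rows:
  claw: [0, 0, 0, 0, 0, 0, 0, 0]
  delta_pos:
    - [0.0, 0.004, 0.1]
    - [0.001, 0.005, 0.1]
    - [0.0, 0.004, 0.1]
    - [0.001, 0.004, 0.1]
    - [0.0, 0.004, 0.1]
    - [0, 0, 0]
    - [0, 0, 0]
    - [0, 0, 0]
  delta_rot:
    - [0, 0, 0]
    - [-0.001, 0, 0]
    - [0, 0, 0]
    - [-0.001, 0, 0]
    - [0, 0, 0]
    - [0, 0, 0]
    - [0, 0, 0]
    - [0, 0, 0]

```text
time: 16.15
ee_pos: [0.4736, -0.2981, 0.124]
eef_rot: [0.662, 0.668, 0.232, 0.25]
ft_force: [0.2, -0.6, 0.4]
width: 0.0868
grip_force: 0.0
```

```bash
python3 - <<'E'
from plan import *
from h import *
np.set_printoptions(precision=4,suppress=True)
s=r.read_state();print(s["ee_pos"],s["ft_force"])
q=tilt(40,.9);zc=-q.as_matrix()[:,2];xc=q.as_matrix()[:,1]
c=np.array([.5231,-.3278,.0741])-.011*xc;plan([(c+zc*.0263,q)],vmax=.02)
T=np.load("top5.npz")["pixels"];S=np.load("scene5.npz")["pixels"]
print(T[300,160:215,2].tolist())
import cv2
def rect(n,img,f,box,z,lab):
    k=blob(n,f,box,img=img);g=np.float32([plane(n,p,z)[:2]*1000 for p in k.reshape(-1,2)]);m=cv2.minAreaRect(g);print(lab,n,m,len(k))
for th in(125,140,155):
    br=lambda R,G,B:(B>th)&(B>1.6*R)
    rect("top",T,br,(155,268,196,335),.14,f"blue top {th}")
E
```

```text
[ 0.4736 -0.2981  0.124 ] [ 0.1795 -0.5671  0.4164]
3 [[-0.049, -0.009, 0.074], [-0.049, -0.009, 0.073], [-0.05, -0.01, 0.073]] 
  [[0.0, 0.003, 0.0], [-0.001, 0.004, 0.001], [0.0, 0.003, 0.0]]
[16, 66, 129, 167, 170, 167, 156, 142, 154, 159, 161, 160, 145, 118, 145, 163, 165, 165, 164, 150, 107, 67, 58, 60, 63, 73, 82, 74, 73, 77, 77, 75, 72, 63, 62, 95, 150, 168, 158, 105, 61, 75, 125, 162, 166, 165, 166, 171, 173, 171, 163, 135, 116, 122, 124]
blue top 125 top ((468.90673828125, 233.856201171875), (20.508533477783203, 88.56117248535156), 71.7476806640625) 120
blue top 140 top ((467.3277282714844, 228.84152221679688), (8.73124885559082, 86.65276336669922), 71.68241882324219) 101
blue top 155 top ((467.3126525878906, 228.79017639160156), (6.848788261413574, 85.5192642211914), 71.87362670898438) 99
```

```bash
python3 - <<'E'
from plan import *
from h import *
s=r.read_state();print(s["ee_pos"],s["joint_positions"],s["joint_vel"])
S=r.camera("scene")["pixels"]
b=quad(blob("scene",paper,(115,255,170,305),img=S));print(b.round(1).tolist())
E
```

```text
[ 0.47363038 -0.29806953  0.12399635] [-0.71824043 -0.49903541  1.33776896  2.30198769  0.15170785  0.39196905
  0.61897534] [ 0.00320864 -0.00016934  0.0081169  -0.00278809  0.00469179 -0.00376963
 -0.00569135]
[[119.0, 272.4], [154.2, 259.9], [165.4, 289.7], [130.9, 302.4]]
```

```bash
cat > kin.py <<'E'
import numpy as np
from scipy.spatial.transform import Rotation as R
rz=lambda a:R.from_euler('z',a);ry=lambda a:R.from_euler('y',a)
def fk(q,L,s,o1=0.,o7=0.):
    d1,L1,L2,L3,a,a2,b=L;q=np.array(q)*s
    A=rz(q[0]+o1);p=A.apply([0,0,d1]);A=A*ry(q[1]);p=p+A.apply([a,0,L1]);A=A*rz(q[2])*ry(q[3])
    p=p+A.apply([a2,0,L2]);A=A*rz(q[4])*ry(q[5]);p=p+A.apply([b,0,0]);A=A*rz(q[6]+o7);p=p+A.apply([0,0,L3]);return p,A
E
python3 - <<'E'
from kin import *
import itertools
from scipy.optimize import least_squares
from bench import r
s=r.read_state()
D=[([-1.34062799,.33283115,-.06467805,1.460795,.02162657,1.34990739,-.08849424],[.15624663,.60482284,.22184918],[1.26043623e-01,9.92024505e-01,-6.21472668e-04,-3.52373802e-05]),
([-.93508449,.07452214,.40975218,1.66050049,-.0299201,1.41506519,.73257529],[.46823267,.23400745,.27726713],R.from_matrix([[-.9503,.3113,-.0019],[.3113,.9503,-.0012],[.0014,-.0018,-1]]).as_quat()),
(s["joint_positions"],s["ee_pos"],s["eef_rot"])]
best=[]
for sg in itertools.product((1,-1),repeat=4):
    S=np.array([sg[0],1,sg[1],1,sg[2],1,sg[3]])
    def f(x):
        e=[]
        for q,p,w in D:
            P,A=fk(q,x[:7],S,x[7],x[8]);e+=[*((P-p)*5),*(A.inv()*R.from_quat(w)).as_rotvec()]
        return e
    for o in(0,np.pi/2,np.pi,-np.pi/2):
      for o7 in (0,np.pi/2,np.pi,-np.pi/2):
        m=least_squares(f,[.35,.4,.4,.2,0,0,0,o,o7]);best.append((m.cost,sg,m.x.round(4).tolist()))
best.sort(key=lambda b:b[0]);[print(b) for b in best[:4]]
E
```

```text
(np.float64(0.0013074673751222448), (-1, -1, -1, -1), [0.2939, 0.4198, 0.5134, 0.3549, -0.0088, 0.002, 0.0034, -0.0732, 1.5032])
(np.float64(0.0013074673751222508), (-1, -1, -1, -1), [0.2939, 0.4198, 0.5134, 0.3549, -0.0088, 0.002, 0.0034, -0.0732, 1.5032])
(np.float64(0.0013074673751222526), (-1, -1, -1, -1), [0.2939, 0.4198, 0.5134, 0.3549, -0.0088, 0.002, 0.0034, -0.0732, -4.7799])
(np.float64(0.0013074673751222539), (-1, -1, -1, -1), [0.2939, 0.4198, 0.5134, 0.3549, -0.0088, 0.002, 0.0034, -0.0732, 1.5032])
```

```bash
cat > kin.py <<'E'
import numpy as np
from scipy.spatial.transform import Rotation as R
rz=lambda a:R.from_euler('z',a);ry=lambda a:R.from_euler('y',a)
S=-np.array([1,-1,1,-1,1,-1,1])
def fk(q,L):
    d1,L1,L2,L3,a,a2,b,o1,o7,x1,y1,y2,y3=L;q=np.array(q)*S
    A=rz(q[0]+o1);p=A.apply([x1,y1,d1]);A=A*ry(q[1]);p=p+A.apply([a,y2,L1]);A=A*rz(q[2])*ry(q[3])
    p=p+A.apply([a2,y3,L2]);A=A*rz(q[4])*ry(q[5]);p=p+A.apply([b,0,0]);A=A*rz(q[6]+o7);p=p+A.apply([0,0,L3]);return p,A
D=[([-1.34062799,.33283115,-.06467805,1.460795,.02162657,1.34990739,-.08849424],[.15624663,.60482284,.22184918],[1.26043623e-01,9.92024505e-01,-6.21472668e-04,-3.52373802e-05]),
([-.93508449,.07452214,.40975218,1.66050049,-.0299201,1.41506519,.73257529],[.46823267,.23400745,.27726713],R.from_matrix([[-.9503,.3113,-.0019],[.3113,.9503,-.0012],[.0014,-.0018,-1]]).as_quat())]
E
python3 - <<'E'
from kin import *
from scipy.optimize import least_squares
from bench import r
s=r.read_state();D.append((s["joint_positions"],s["ee_pos"],s["eef_rot"]))
def f(x,reg=.02):
    e=[]
    for q,p,w in D:
        P,A=fk(q,x);e+=[*((P-p)*5),*(A.inv()*R.from_quat(w)).as_rotvec()]
    return np.r_[e,reg*(x-x0)[[4,5,6,9,10,11,12]]]
x0=np.array([.3,.42,.42,.25,0,0,0,0,np.pi/2,0,0,0,0])
m=least_squares(f,x0);print(m.x.round(4),m.cost);print(f(m.x,0)[:18].round(3).reshape(3,6))
E
```

```text
[ 2.5420e-01  4.5800e-01  4.9160e-01  3.5230e-01 -1.3000e-03  4.7000e-03
  2.1000e-03 -0.0000e+00  1.5708e+00 -0.0000e+00 -1.3200e-02 -1.3200e-02
 -1.9300e-02] 1.4984609711502018e-07
[[-0. -0. -0.  0. -0.  0.]
 [-0.  0.  0. -0. -0. -0.]
 [-0. -0. -0. -0.  0.  0.]]
```

```bash
cat >> kin.py <<'E'
L=np.array([.2542,.458,.4916,.3523,-.0013,.0047,.0021,0,np.pi/2,0,-.0132,-.0132,-.0193])
lo=np.array([-2.6,-.5,-1.47,.16,-1.27,.06,-2.6]);hi=np.array([2.6,2.12,1.34,2.42,4.41,2.06,2.6])
from scipy.spatial.transform import Slerp
def err(q,p,A):
    P,B=fk(q,L);return np.r_[p-P,(A*B.inv()).as_rotvec()]
def jac(q):
    P,B=fk(q,L);J=[]
    for i in range(7):
        d=np.array(q,float);d[i]+=1e-5;p2,B2=fk(d,L);J.append(np.r_[p2-P,(B2*B.inv()).as_rotvec()]/1e-5)
    return np.array(J).T
def step(q,p,A,w=np.ones(7)):
    for _ in range(4):
        e=err(q,p,A);J=jac(q)*w;q=np.clip(q+w*(J.T@np.linalg.solve(J@J.T+1e-5*np.eye(6),e)),lo,hi)
    return q
def run(q,wps,vmax=.02,wmax=4,log=None):
    p,A=fk(q,L)
    for tp,tA in wps:
        tp=np.array(tp);n=int(np.ceil(max(np.linalg.norm(tp-p)/vmax,np.degrees((A.inv()*tA).magnitude())/wmax,1)));sl=Slerp([0,1],R.concatenate([A,tA]))
        for k in range(1,n+1):q=step(q,p+(tp-p)*k/n,sl(k/n))
        p,A=tp,tA
        print("q",q.round(3),"err mm,deg",(np.linalg.norm(err(q,p,A)[:3])*1e3).round(1),np.degrees(np.linalg.norm(err(q,p,A)[3:])).round(1))
    return q
E
python3 - <<'E'
from kin import *
from plan import axes,tilt
qb=tilt(35,-.5);qd=axes([np.sin(np.radians(18)),np.cos(np.radians(18)),0],[0,0,-1]);q0=D[0][0]
u=np.array([-.5735,.0025,.8192])
w=[([.25,.46,.26],fk(q0,L)[1]),([.5547,-.0084,.1728],qb),([.6131,-.0085,.0919],qb),([.5774,-.0084,.1663],qb),([.56,.02,.30],tilt(0,0)),([.468,.234,.28],qd)]
q=run(np.array(q0),w);print("seen",D[1][0])
w2=[([.469,.2344,.0995],qd),([.470,.2347,.3026],qd)]
qr=tilt(40,.9);zc=-qr.as_matrix()[:,2];xc=qr.as_matrix()[:,1];c=np.array([.5231,-.3278,.0741])-.011*xc
q=run(q,w2+[(c+zc*.1263,qr),(c+zc*.0263,qr)]);print("seen -.718 -.499 1.338 2.302 .152 .392 .619")
E
```

```text
q [-1.170e+00  9.500e-02  1.000e-02  1.667e+00 -1.000e-03  1.381e+00
  1.580e-01] err mm,deg 0.0 0.0
q [-0.585 -0.221  0.432  2.267  0.373  0.494 -0.42 ] err mm,deg 0.0 0.0
q [-0.614  0.088  0.542  2.222  0.044  0.236 -0.136] err mm,deg 0.0 0.0
q [-0.66  -0.16   0.523  2.232  0.346  0.461 -0.39 ] err mm,deg 0.0 0.0
q [-0.7    0.164  0.67   1.547 -0.102  1.466 -0.026] err mm,deg 0.0 0.0
q [-0.926  0.071  0.399  1.658 -0.028  1.418  0.733] err mm,deg 0.0 0.0
seen [-0.93508449, 0.07452214, 0.40975218, 1.66050049, -0.0299201, 1.41506519, 0.73257529]
q [-0.898  0.225  0.391  1.89  -0.098  1.045  0.79 ] err mm,deg 0.0 0.0
q [-0.928  0.069  0.402  1.614 -0.027  1.465  0.733] err mm,deg 0.0 0.0
q [-0.509 -0.5    1.239  2.244 -0.022  0.566  0.845] err mm,deg 3.0 0.7
q [-0.909 -0.5    1.34   2.274 -0.011  0.343  0.864] err mm,deg 148.3 15.5
seen -.718 -.499 1.338 2.302 .152 .392 .619
```

```bash
python3 - <<'E'
from kin import *
from plan import axes,tilt,r
import itertools,io,contextlib
q0=np.array(r.read_state()["joint_positions"])
dn=lambda az:axes([np.cos(np.radians(az)),np.sin(np.radians(az)),0],[0,0,-1])
pol=lambda rr,az,z:[rr*np.cos(np.radians(az)),rr*np.sin(np.radians(az)),z]
qr=tilt(40,.9);zc=-qr.as_matrix()[:,2];xc=qr.as_matrix()[:,1];c=np.array([.5231,-.3278,.0741])-.011*xc
res=[]
for az0,r1,az1,ti in itertools.product((-30,0,20),(.7,.8),(-35,-50,-65),(0,40)):
    w=[(pol(.5,-20,.3),dn(-10)),(pol(r1,az0,.28),dn(az0)),(pol(r1,az1,.28),dn(az1)),(c+zc*.11+[0,0,.04],qr if ti else dn(0)),(c+zc*.09,qr),(c+zc*.0263,qr)]
    b=io.StringIO()
    with contextlib.redirect_stdout(b): q=run(q0,w,.03,6)
    res.append((np.linalg.norm(err(q,c+zc*.0263,qr)),az0,r1,az1,ti,b.getvalue(),np.min(np.r_[q-lo,hi-q])))
res.sort(key=lambda x:(x[0]>.002,-x[-1]))
for x in res[:2]:print(x[:5],x[-1]);print(x[5])
print(sum(x[0]<.002 for x in res),len(res))
E
```

```text
(np.float64(0.04599479498035094), -30, 0.7, -35, 0) 0.0
q [-0.535 -0.018  0.796  1.695  0.013  1.459  0.085] err mm,deg 0.0 0.0
q [-0.074  0.593  0.895  1.187 -0.451  1.557  0.211] err mm,deg 0.0 0.0
q [ 0.003  0.6    0.917  1.188 -0.465  1.56   0.219] err mm,deg 0.0 0.0
q [-0.194  0.24   0.875  1.741 -0.194  1.25   0.729] err mm,deg 0.0 0.0
q [-0.133 -0.007  1.014  2.237 -0.946  0.661  1.598] err mm,deg 0.0 0.0
q [-0.076  0.246  0.943  2.215 -1.27   0.711  1.852] err mm,deg 10.4 2.6

(np.float64(0.2515534047970048), -30, 0.7, -35, 40) 0.0
q [-0.535 -0.018  0.796  1.695  0.013  1.459  0.085] err mm,deg 0.0 0.0
q [-0.074  0.593  0.895  1.187 -0.451  1.557  0.211] err mm,deg 0.0 0.0
q [ 0.003  0.6    0.917  1.188 -0.465  1.56   0.219] err mm,deg 0.0 0.0
q [-0.265 -0.281  1.058  2.199 -0.445  0.645  1.151] err mm,deg 0.0 0.0
q [-0.574 -0.197  1.34   2.247 -0.658  0.559  1.393] err mm,deg 36.1 3.9
q [-0.775 -0.316  1.34   2.35  -0.625  0.384  1.4  ] err mm,deg 131.6 12.3

0 36
```

```bash
python3 - <<'E'
from kin import *
from plan import axes,tilt,r
import itertools,io,contextlib
q0=np.array(r.read_state()["joint_positions"])
dn=lambda az:axes([np.cos(np.radians(az)),np.sin(np.radians(az)),0],[0,0,-1])
pol=lambda rr,az,z:[rr*np.cos(np.radians(az)),rr*np.sin(np.radians(az)),z]
qr=tilt(40,.9);zc=-qr.as_matrix()[:,2];xc=qr.as_matrix()[:,1];c=np.array([.5231,-.3278,.0741])-.011*xc
g=c+zc*.0263
# existence: grasp/pre-grasp IK from various elbow angles
for q3 in(.9,.6,.3,0,-.3,-.6):
    q=np.array([.6-q3,.2,q3,2.,0,.8,.6])
    for _ in range(30):q=step(q,g,qr)
    q2=q
    for k in range(1,6):q2=step(q2,g+zc*.0134*k,qr)
    print(q3,q.round(2),np.linalg.norm(err(q,g,qr)).round(4),"pre",q2.round(2),np.linalg.norm(err(q2,g+zc*.067,qr)).round(4))
res=[]
for azn,rn,r1,az1,ti in itertools.product((20,45,60),(.42,.5),(.75,.83),(-40,-65,-85),(0,40)):
    w=[(pol(.5,-20,.3),dn(-10)),(pol(rn,azn/2,.3),dn(azn/2)),(pol(rn,azn,.3),dn(azn)),(pol(r1,azn,.28),dn(azn)),(pol(r1,(azn+az1)/2,.28),dn((azn+az1)/2)),(pol(r1,az1,.28),dn(az1)),(c+zc*.11+[0,0,.04],qr if ti else dn(0)),(c+zc*.09,qr),(g,qr)]
    b=io.StringIO()
    with contextlib.redirect_stdout(b): q=run(q0,w,.04,6)
    res.append((np.linalg.norm(err(q,g,qr)),azn,rn,r1,az1,ti,b.getvalue(),np.min(np.r_[q-lo,hi-q])))
res.sort(key=lambda x:(x[0]>.002,-x[-1] if x[0]<.002 else x[0]))
for x in res[:2]:print(x[:6],x[-1]);print(x[6])
print(sum(x[0]<.002 for x in res),len(res))
E
```

```text
0.9 [ 0.06  0.21  0.78  2.21 -1.27  0.67  1.82] 0.0016 pre [ 0.03 -0.01  0.84  2.23 -0.94  0.66  1.59] 0.0
0.6 [ 0.14  0.2   0.69  2.21 -1.25  0.65  1.81] 0.0 pre [ 0.12 -0.    0.75  2.23 -0.95  0.66  1.59] 0.0
0.3 [ 0.55  0.18  0.25  2.18 -1.16  0.57  1.75] 0.0 pre [ 0.57  0.02  0.3   2.21 -0.96  0.66  1.58] 0.0
0 [ 0.91  0.19 -0.13  2.16 -1.07  0.52  1.68] 0.0 pre [ 0.94  0.04 -0.08  2.18 -0.94  0.65  1.57] 0.0
-0.3 [ 1.24  0.22 -0.49  2.14 -0.95  0.47  1.6 ] 0.0 pre [ 1.3   0.07 -0.45  2.16 -0.91  0.64  1.55] 0.0
-0.6 [ 1.55  0.29 -0.82  2.13 -0.75  0.42  1.45] 0.0 pre [ 1.68  0.11 -0.83  2.15 -0.83  0.62  1.51] 0.0
(np.float64(9.278949149782368e-13), 60, 0.42, 0.83, -65, 40) 0.07366128903837144
q [-0.525 -0.017  0.787  1.695  0.012  1.459  0.086] err mm,deg 0.0 0.0
q [-0.92  -0.174  0.251  1.835  0.043  1.474 -0.153] err mm,deg 0.0 0.0
q [-1.154 -0.148 -0.002  1.821 -0.     1.469 -0.109] err mm,deg 0.0 0.0
q [-1.129  0.856  0.084  0.551 -0.064  1.735 -0.037] err mm,deg 0.0 0.0
q [-0.136  0.87   0.4    0.569 -0.307  1.735  0.035] err mm,deg 0.0 0.0
q [ 0.875  0.903  0.677  0.583 -
[... 293 characters left out ...]
 60, 0.42, 0.83, -40, 40) 0.07070402135830256
q [-0.525 -0.017  0.787  1.695  0.012  1.459  0.086] err mm,deg 0.0 0.0
q [-0.92  -0.174  0.251  1.835  0.043  1.474 -0.153] err mm,deg 0.0 0.0
q [-1.154 -0.148 -0.002  1.821 -0.     1.469 -0.109] err mm,deg 0.0 0.0
q [-1.129  0.856  0.084  0.551 -0.064  1.735 -0.037] err mm,deg 0.0 0.0
q [-0.327  0.864  0.312  0.564 -0.238  1.733  0.014] err mm,deg 0.0 0.0
q [ 0.481  0.883  0.525  0.576 -0.404  1.74   0.064] err mm,deg 0.0 0.0
q [ 0.414 -0.094  0.45   2.175 -0.769  0.729  1.393] err mm,deg 0.0 0.0
q [ 0.39   0.021  0.475  2.215 -0.966  0.658  1.595] err mm,deg 0.0 0.0
q [ 0.371  0.179  0.44   2.193 -1.199  0.601  1.773] err mm,deg 0.0 0.0

64 72
```

```bash
cat > wp.py <<'E'
from kin import *
from plan import axes,tilt,r,plan,now
dn=lambda az:axes([np.cos(np.radians(az)),np.sin(np.radians(az)),0],[0,0,-1])
pol=lambda rr,az,z:[rr*np.cos(np.radians(az)),rr*np.sin(np.radians(az)),z]
qr=tilt(40,.9);zc=-qr.as_matrix()[:,2];xc=qr.as_matrix()[:,1];c=np.array([.5231,-.3278,.0741])-.011*xc
g=c+zc*.0263;qd=axes([np.sin(np.radians(18)),np.cos(np.radians(18)),0],[0,0,-1])
def loop(azn,rn,r1,az1):
    return [(pol(.5,-20,.3),dn(-10)),(pol(rn,azn,.3),dn(azn)),(pol(r1,azn,.28),dn(azn)),(pol(r1,(azn+az1)/2,.28),dn((azn+az1)/2)),(pol(r1,az1,.28),dn(az1)),(c+zc*.11+[0,0,.04],qr),(c+zc*.09,qr)]
carry=[(g,qr),(g+zc*.084+xc*.012,qr),([.47,-.31,.31],tilt(0,0)),([.56,0,.31],tilt(0,45)),([.4925,.305,.31],qd),([.4925,.305,.10],qd)]
E
python3 - <<'E'
from wp import *
q0=np.array(r.read_state()["joint_positions"])
for a in((45,.42,.83,-40),):
    print(a);q=run(q0,loop(*a),.04,6);print("carry");run(q,carry,.03,6)
plan(loop(45,.42,.83,-40),vmax=.044,wmax=7)
E
```

```text
(45, 0.42, 0.83, -40)
q [-0.525 -0.017  0.787  1.695  0.012  1.459  0.086] err mm,deg 0.0 0.0
q [-1.023 -0.158  0.113  1.828  0.018  1.471 -0.128] err mm,deg 0.0 0.0
q [-0.906  0.859  0.207  0.558 -0.158  1.733 -0.009] err mm,deg 0.0 0.0
q [-0.219  0.869  0.384  0.568 -0.294  1.735  0.031] err mm,deg 0.0 0.0
q [ 0.474  0.886  0.55   0.577 -0.423  1.742  0.069] err mm,deg 0.0 0.0
q [ 0.382 -0.098  0.482  2.177 -0.763  0.726  1.389] err mm,deg 0.0 0.0
q [ 0.355  0.02   0.51   2.217 -0.966  0.658  1.596] err mm,deg 0.0 0.0
carry
q [ 0.341  0.181  0.472  2.195 -1.206  0.606  1.778] err mm,deg 0.0 0.0
q [ 0.334 -0.033  0.528  2.202 -0.871  0.681  1.5  ] err mm,deg 0.0 0.0
q [ 0.21   0.157  0.335  1.505 -0.052  1.488  0.545] err mm,deg 0.0 0.0
q [-0.112  0.156  0.035  1.496 -0.005  1.489  0.708] err mm,deg 0.0 0.0
q [-0.445  0.214 -0.226  1.432  0.048  1.501  0.588] err mm,deg 0.0 0.0
q [-0.445  0.346 -0.226  1.716  0.086  1.09   0.558] err mm,deg 0.0 0.0
8 [[0.102, 0.093, -0.117], [0.104, 0.076, -0.127], [0.105, 0.058, -0.136], [0.105, 0.038, -0.142], [0.106, 0.019, -0.146], [0.105, -0.00
[... 2077 characters left out ...]
7, 0.0]] 
  [[0.0, 0.0, 0.017], [0.0, 0.0, 0.017], [0.0, 0.0, 0.017], [0.0, 0.0, 0.017], [0.0, 0.0, 0.017], [0.0, 0.0, 0.017], [0.0, 0.0, 0.016], [0.0, 0.0, 0.017]]
8 [[0.019, -0.155, 0.05], [0.029, -0.156, 0.038], [0.04, -0.156, 0.028], [0.051, -0.154, 0.018], [0.063, -0.15, 0.008], [0.074, -0.146, -0.001], [0.085, -0.139, -0.01], [0.095, -0.132, -0.017]] 
  [[-0.024, 0.009, -0.024], [-0.023, 0.009, -0.024], [-0.024, 0.008, -0.025], [-0.024, 0.009, -0.024], [-0.023, 0.009, -0.024], [-0.024, 0.009, -0.024], [-0.024, 0.008, -0.024], [-0.023, 0.009, -0.024]]
3 [[0.106, -0.122, -0.024], [0.0, -0.064, 0.126], [-0.001, -0.065, 0.127]] 
  [[-0.024, 0.009, -0.024], [0.0, 0.0, 0.0], [0.0, 0.0, 0.0]]
```

Request:
play_rows:
  claw: [0, 0, 0, 0, 0, 0, 0, 0]
  delta_pos:
    - [0.102, 0.093, -0.117]
    - [0.104, 0.076, -0.127]
    - [0.105, 0.058, -0.136]
    - [0.105, 0.038, -0.142]
    - [0.106, 0.019, -0.146]
    - [0.105, -0.001, -0.147]
    - [0.179, -0.105, 0.0]
    - [0.188, -0.091, 0.0]
  delta_rot:
    - [0.037, -0.002, 0.009]
    - [0.037, -0.002, 0.01]
    - [0.037, -0.002, 0.009]
    - [0.037, -0.002, 0.009]
    - [0.037, -0.001, 0.009]
    - [0.037, -0.002, 0.01]
    - [0.0, 0.0, -0.025]
    - [0.0, 0.0, -0.026]

```text
time: 17.0
ee_pos: [0.4392, -0.095, 0.2961]
eef_rot: [0.711, 0.704, 0.002, 0.006]
ft_force: [0.2, 0.1, -0.6]
width: 0.0869
grip_force: 0.0
```

Request:
play_rows:
  claw: [0, 0, 0, 0, 0, 0, 0, 0]
  delta_pos:
    - [0.193, -0.075, 0.001]
    - [0.2, -0.059, 0.0]
    - [0.203, -0.043, 0.0]
    - [0.206, -0.027, 0.0]
    - [0.208, -0.011, 0.001]
    - [0.208, 0.007, 0.0]
    - [0.206, 0.023, 0.0]
    - [0.204, 0.039, 0.0]
  delta_rot:
    - [0.0, 0.0, -0.025]
    - [0.0, 0.0, -0.026]
    - [0.0, 0.0, -0.025]
    - [0.0, 0.0, -0.026]
    - [0.0, 0.0, -0.025]
    - [0.0, 0.0, -0.026]
    - [0.0, 0.0, -0.025]
    - [0.0, 0.0, -0.026]

```text
time: 17.8
ee_pos: [0.3212, 0.2171, 0.2941]
eef_rot: [0.452, 0.892, 0.003, 0.006]
ft_force: [0.5, 0.4, 0.1]
width: 0.087
grip_force: 0.0
```

Request:
play_rows:
  claw: [0, 0, 0, 0, 0, 0, 0, 0]
  delta_pos:
    - [0.201, 0.056, 0.0]
    - [0.195, 0.071, 0.001]
    - [0.0, 0.205, 0.01]
    - [0.0, 0.205, 0.01]
    - [0.0, 0.205, 0.01]
    - [0.0, 0.205, 0.01]
    - [0.0, 0.205, 0.01]
    - [-0.001, 0.205, 0.009]
  delta_rot:
    - [0.0, 0.0, -0.025]
    - [0.0, 0.0, -0.026]
    - [0.0, 0.0, 0.0]
    - [0.0, 0.0, 0.0]
    - [0.0, 0.0, 0.0]
    - [0.0, 0.0, 0.0]
    - [0.0, 0.0, 0.0]
    - [0.0, 0.0, 0.0]

```text
time: 18.6
ee_pos: [0.4675, 0.4693, 0.2831]
eef_rot: [0.38, 0.925, 0.002, 0.006]
ft_force: [0.6, 0.8, 1.4]
width: 0.0871
grip_force: 0.0
```

Request:
play_rows:
  claw: [0, 0, 0, 0, 0, 0, 0, 0]
  delta_pos:
    - [0.0, 0.205, 0.01]
    - [0.0, 0.205, 0.01]
    - [0.0, 0.205, 0.01]
    - [0.0, 0.205, 0.01]
    - [-0.2, -0.078, 0.0]
    - [-0.204, -0.067, 0.0]
    - [-0.208, -0.056, -0.001]
    - [-0.21, -0.045, 0.0]
  delta_rot:
    - [0.0, 0.0, 0.0]
    - [0.0, 0.0, 0.0]
    - [0.0, 0.0, 0.0]
    - [0.0, 0.0, 0.0]
    - [0.0, 0.0, 0.017]
    - [0.0, 0.0, 0.017]
    - [0.0, 0.0, 0.017]
    - [0.0, 0.0, 0.016]

```text
time: 19.4
ee_pos: [0.6487, 0.4217, 0.2783]
eef_rot: [0.477, 0.879, 0.003, 0.006]
ft_force: [1.3, -0.1, -0.7]
width: 0.0869
grip_force: 0.0
```

Request:
play_rows:
  claw: [0, 0, 0, 0, 0, 0, 0, 0]
  delta_pos:
    - [-0.212, -0.035, 0.0]
    - [-0.214, -0.023, 0.0]
    - [-0.214, -0.011, -0.001]
    - [-0.215, 0.0, 0.0]
    - [-0.215, 0.011, 0.0]
    - [-0.213, 0.023, 0.0]
    - [-0.212, 0.034, -0.001]
    - [-0.21, 0.045, 0.0]
  delta_rot:
    - [0.0, 0.0, 0.017]
    - [0.0, 0.0, 0.017]
    - [0.0, 0.0, 0.017]
    - [0.0, 0.0, 0.017]
    - [0.0, 0.0, 0.017]
    - [0.0, 0.0, 0.017]
    - [0.0, 0.0, 0.017]
    - [0.0, 0.0, 0.016]

```text
time: 20.2
ee_pos: [0.7877, 0.1076, 0.2816]
eef_rot: [0.651, 0.759, 0.004, 0.005]
ft_force: [1.1, 0.3, 0.6]
width: 0.087
grip_force: 0.0
```

Request:
play_rows:
  claw: [0, 0, 0, 0, 0, 0, 0, 0]
  delta_pos:
    - [-0.208, 0.056, 0.0]
    - [-0.204, 0.067, 0.0]
    - [-0.2, -0.078, 0.0]
    - [-0.204, -0.067, 0.0]
    - [-0.208, -0.056, 0.0]
    - [-0.21, -0.045, 0.0]
    - [-0.212, -0.034, -0.001]
    - [-0.214, -0.023, 0.0]
  delta_rot:
    - [0.0, 0.0, 0.017]
    - [0.0, 0.0, 0.017]
    - [0.0, 0.0, 0.017]
    - [0.0, 0.0, 0.017]
    - [0.0, 0.0, 0.017]
    - [0.0, 0.0, 0.017]
    - [0.0, 0.0, 0.016]
    - [0.0, 0.0, 0.017]

```text
time: 21.0
ee_pos: [0.7394, -0.2155, 0.2815]
eef_rot: [0.796, 0.605, 0.005, 0.004]
ft_force: [0.0, -0.3, -0.3]
width: 0.0872
grip_force: 0.0
```

Request:
play_rows:
  claw: [0, 0, 0, 0, 0, 0, 0, 0]
  delta_pos:
    - [-0.214, -0.012, 0.0]
    - [-0.215, 0.0, 0.0]
    - [-0.215, 0.011, 0.0]
    - [-0.213, 0.023, 0.0]
    - [-0.212, 0.034, 0.0]
    - [-0.21, 0.045, 0.0]
    - [-0.208, 0.057, -0.001]
    - [-0.204, 0.067, 0.0]
  delta_rot:
    - [0.0, 0.0, 0.017]
    - [0.0, 0.0, 0.017]
    - [0.0, 0.0, 0.017]
    - [0.0, 0.0, 0.017]
    - [0.0, 0.0, 0.017]
    - [0.0, 0.0, 0.017]
    - [0.0, 0.0, 0.016]
    - [0.0, 0.0, 0.017]

```text
time: 21.8
ee_pos: [0.63, -0.5412, 0.2805]
eef_rot: [0.906, 0.424, 0.006, 0.003]
ft_force: [0.2, -0.2, 0.2]
width: 0.0868
grip_force: 0.0
```

```bash
python3 - <<'E'
from wp import *
q=np.array(r.read_state()["joint_positions"]);print(q.round(3),now()[0])
w=loop(45,.42,.83,-40)[5:]
q=run(q,w,.04,6);run(q,carry,.03,6);plan(w,vmax=.04,wmax=7)
E
```

```text
[ 0.508  0.899  0.516  0.55  -0.413  1.736  0.076] [ 0.63000076 -0.54123198  0.28052631]
q [ 0.438 -0.092  0.427  2.174 -0.773  0.73   1.396] err mm,deg 0.0 0.0
q [ 0.415  0.023  0.449  2.214 -0.966  0.657  1.595] err mm,deg 0.0 0.0
q [ 0.398  0.178  0.411  2.192 -1.194  0.597  1.769] err mm,deg 0.0 0.0
q [ 0.396 -0.028  0.466  2.199 -0.877  0.682  1.502] err mm,deg 0.0 0.0
q [ 0.259  0.157  0.279  1.502 -0.043  1.488  0.538] err mm,deg 0.0 0.0
q [-0.064  0.159 -0.02   1.493  0.003  1.49   0.701] err mm,deg 0.0 0.0
q [-0.399  0.218 -0.281  1.429  0.06   1.503  0.579] err mm,deg 0.0 0.0
q [-0.402  0.351 -0.278  1.713  0.107  1.092  0.543] err mm,deg 0.0 0.0
8 [[0.027, -0.175, 0.054], [0.04, -0.176, 0.041], [0.055, -0.174, 0.028], [0.068, -0.172, 0.015], [0.083, -0.165, 0.005], [0.096, -0.158, -0.007], [0.11, -0.148, -0.015], [0.122, -0.136, -0.024]] 
  [[-0.026, 0.01, -0.027], [-0.026, 0.009, -0.027], [-0.026, 0.01, -0.027], [-0.026, 0.01, -0.028], [-0.026, 0.009, -0.027], [-0.026, 0.01, -0.027], [-0.026, 0.01, -0.027], [-0.026, 0.009, -0.027]]
2 [[0.0, -0.064, 0.127], [0.001, -0.064, 0.126]] 
  [[0.0, 0.0, 0.0], [0.0, 0.0, 0.0]]
```

Request:
play_rows:
  claw: [0, 0, 0, 0, 0, 0, 0, 0]
  delta_pos:
    - [0.027, -0.175, 0.054]
    - [0.04, -0.176, 0.041]
    - [0.055, -0.174, 0.028]
    - [0.068, -0.172, 0.015]
    - [0.083, -0.165, 0.005]
    - [0.096, -0.158, -0.007]
    - [0.11, -0.148, -0.015]
    - [0.122, -0.136, -0.024]
  delta_rot:
    - [-0.026, 0.01, -0.027]
    - [-0.026, 0.009, -0.027]
    - [-0.026, 0.01, -0.027]
    - [-0.026, 0.01, -0.028]
    - [-0.026, 0.009, -0.027]
    - [-0.026, 0.01, -0.027]
    - [-0.026, 0.01, -0.027]
    - [-0.026, 0.009, -0.027]

```text
time: 22.6
ee_pos: [0.4889, -0.3497, 0.2294]
eef_rot: [0.709, 0.64, 0.211, 0.21]
ft_force: [-0.3, 0.9, 0.5]
width: 0.0868
grip_force: 0.0
```

Request:
play_rows:
  claw: [0, 0, 0, 0]
  delta_pos:
    - [0.0, -0.064, 0.127]
    - [0.001, -0.064, 0.126]
    - [0, 0, 0]
    - [0, 0, 0]
  delta_rot:
    - [0, 0, 0]
    - [0, 0, 0]
    - [0, 0, 0]
    - [0, 0, 0]

```text
time: 23.0
ee_pos: [0.4975, -0.35, 0.1735]
eef_rot: [0.71, 0.639, 0.21, 0.208]
ft_force: [0.2, -0.7, -0.2]
width: 0.087
grip_force: 0.0
```

```bash
python3 - <<'E'
from wp import *
import cv2
s=r.read_state();q=np.array(s["joint_positions"]);print(q.round(3),now()[0],now()[1].as_matrix().round(3).tolist())
print(qr.as_matrix().round(3).tolist())
run(q,carry,.03,6);plan([(g+zc*.04,qr),(g,qr)],vmax=.02)
i=r.camera("scene")["pixels"][:,:,::-1];cv2.imwrite("pics/s6.png",cv2.resize(i[170:340,60:280],(776,600),interpolation=cv2.INTER_CUBIC))
E
```

```text
[ 0.343  0.041  0.418  2.051 -0.652  0.682  1.089] [ 0.4974586  -0.34995712  0.17354267] [[0.096, 0.821, 0.563], [0.995, -0.098, -0.027], [0.033, 0.563, -0.826]]
[[-0.016, 0.766, 0.643], [1.0, 0.012, 0.01], [0.0, 0.643, -0.766]]
q [ 0.432  0.177  0.374  2.19  -1.186  0.591  1.764] err mm,deg 0.0 0.0
q [ 0.432 -0.025  0.43   2.197 -0.88   0.683  1.504] err mm,deg 0.0 0.0
q [ 0.288  0.157  0.245  1.501 -0.038  1.488  0.533] err mm,deg 0.0 0.0
q [-0.035  0.16  -0.054  1.491  0.009  1.491  0.697] err mm,deg 0.0 0.0
q [-0.372  0.221 -0.314  1.427  0.068  1.504  0.573] err mm,deg 0.0 0.0
q [-0.377  0.355 -0.309  1.711  0.119  1.094  0.534] err mm,deg 0.0 0.0
6 [[0.021, -0.068, 0.039], [0.023, -0.068, 0.037], [0.024, -0.069, 0.036], [0.026, -0.068, 0.035], [0.0, 0.0, 0.1], [0.0, 0.0, 0.1]] 
  [[-0.008, 0.003, -0.009], [-0.008, 0.004, -0.008], [-0.007, 0.003, -0.009], [-0.008, 0.003, -0.009], [0.0, 0.0, 0.0], [0.0, 0.0, 0.0]]
```

```bash
python3 - <<'E'
from wp import *
plan([(g+zc*.1,qr)],vmax=.02,wmax=2.5)
E
```

```text
4 [[0.018, -0.076, -0.035], [0.021, -0.075, -0.037], [0.023, -0.073, -0.038], [0.026, -0.071, -0.04]] 
  [[-0.008, 0.003, -0.009], [-0.007, 0.004, -0.008], [-0.008, 0.003, -0.009], [-0.008, 0.003, -0.008]]
```

Request:
play_rows:
  claw: [0, 0, 0, 0, 0, 0]
  delta_pos:
    - [0.018, -0.076, -0.035]
    - [0.021, -0.075, -0.037]
    - [0.023, -0.073, -0.038]
    - [0.026, -0.071, -0.04]
    - [0, 0, 0]
    - [0, 0, 0]
  delta_rot:
    - [-0.008, 0.003, -0.009]
    - [-0.007, 0.004, -0.008]
    - [-0.008, 0.003, -0.009]
    - [-0.008, 0.003, -0.008]
    - [0, 0, 0]
    - [0, 0, 0]

```text
time: 23.65
ee_pos: [0.4337, -0.3293, 0.1642]
eef_rot: [0.66, 0.669, 0.244, 0.241]
ft_force: [1.1, 0.3, 0.2]
width: 0.0871
grip_force: 0.0
```

```bash
python3 - <<'E'
from wp import *
print(now()[0],g+zc*.1,np.degrees((now()[1].inv()*qr).as_rotvec()))
plan([(g+zc*.06,qr),(g,qr)],vmax=.012)
E
```

```text
[ 0.43366043 -0.32927663  0.16421202] [ 0.43350049 -0.32920754  0.16378075] [ 0.10360654  0.11768214 -0.11599264]
8 [[0.0, -0.001, 0.05], [0.0, 0.0, 0.051], [0.001, -0.001, 0.05], [0.0, 0.0, 0.05], [0.0, 0.0, 0.05], [0.0, 0.0, 0.05], [0.0, 0.0, 0.05], [0.0, 0.0, 0.05]] 
  [[0.0, 0.0, 0.0], [0.0, 0.0, 0.0], [0.0, 0.0, 0.0], [0.001, 0.001, -0.001], [0.0, 0.0, 0.0], [0.0, 0.0, 0.0], [0.0, 0.0, 0.0], [0.0, 0.0, 0.0]]
2 [[0.0, 0.0, 0.05], [-0.001, 0.0, 0.05]] 
  [[0.0, 0.0, 0.0], [0.0, 0.0, 0.0]]
```

Request:
play_rows:
  claw: [0, 0, 0, 0, 0, 0, 0, 0]
  delta_pos:
    - [0, 0, 0.06]
    - [0, 0, 0.07]
    - [0, 0, 0.07]
    - [0, 0, 0.08]
    - [0, 0, 0.08]
    - [0, 0, 0.07]
    - [0, 0, 0.07]
    - [0, 0, 0]
  delta_rot:
    - [0, 0, 0]
    - [0, 0, 0]
    - [0, 0, 0]
    - [0, 0, 0]
    - [0, 0, 0]
    - [0, 0, 0]
    - [0, 0, 0]
    - [0, 0, 0]

```text
time: 24.45
ee_pos: [0.4991, -0.3265, 0.0854]
eef_rot: [0.659, 0.67, 0.244, 0.239]
ft_force: [0.3, 0.6, 0.3]
width: 0.0869
grip_force: 0.0
```

```bash
python3 - <<'E'
from wp import *
s=r.read_state();print(s["ee_pos"],g,s["ft_force"],s["joint_positions"].round(3),np.degrees((now()[1].inv()*qr).as_rotvec()), qr.inv().apply(g-now()[0]))
E
```

```text
[ 0.49913942 -0.32648739  0.08544684] [ 0.49777132 -0.32819789  0.08717631] [0.27325299 0.57105898 0.32760649] [ 0.37   0.178  0.431  2.195 -1.2    0.595  1.768] [-0.03908968 -0.08327246 -0.00621767] [-1.68880254e-03  4.32035994e-05 -2.22140990e-03]
```

Request:
play_rows:
  claw: [0, 0.5, 0.6, 0.7, 1, 1, 1, 1]
  delta_pos:
    - [-0.006, 0, -0.004]
    - [0, 0, 0]
    - [0, 0, 0]
    - [0, 0, 0]
    - [0, 0, 0]
    - [0, 0, 0]
    - [0, 0, 0]
    - [0, 0, 0]
  delta_rot:
    - [0, 0, 0]
    - [0, 0, 0]
    - [0, 0, 0]
    - [0, 0, 0]
    - [0, 0, 0]
    - [0, 0, 0]
    - [0, 0, 0]
    - [0, 0, 0]
  squeeze: 30

```text
time: 25.25
ee_pos: [0.4969, -0.3286, 0.0867]
eef_rot: [0.66, 0.669, 0.244, 0.24]
ft_force: [-1.2, 0.3, 1.2]
width: 0.0393
grip_force: 0.0
```

Request:
play_rows:
  claw: [1, 1, 1, 1, 1, 1]
  delta_pos:
    - [0, 0, 0]
    - [0, 0, 0]
    - [0, 0, 0]
    - [0, 0, 0]
    - [0, 0, 0]
    - [0, 0, 0]
  delta_rot:
    - [0, 0, 0]
    - [0, 0, 0]
    - [0, 0, 0]
    - [0, 0, 0]
    - [0, 0, 0]
    - [0, 0, 0]

```text
time: 25.85
ee_pos: [0.4982, -0.3286, 0.088]
eef_rot: [0.659, 0.669, 0.245, 0.241]
ft_force: [4.4, 0.8, 4.9]
width: 0.0218
grip_force: 29.9
```

Request:
play_rows:
  claw: [1, 1, 1, 1, 1, 1, 1, 1]
  delta_pos:
    - [0.0, 0.012, -0.02]
    - [0.0, 0.012, -0.06]
    - [0.0, 0.012, -0.08]
    - [0.0, 0.012, -0.08]
    - [0.0, 0.01, -0.08]
    - [0.0, 0.01, -0.08]
    - [0, 0, 0]
    - [0, 0, 0]
  delta_rot:
    - [0, 0, 0]
    - [0, 0, 0]
    - [0, 0, 0]
    - [0, 0, 0]
    - [0, 0, 0]
    - [0, 0, 0]
    - [0, 0, 0]
    - [0, 0, 0]

```text
time: 26.65
ee_pos: [0.4556, -0.329, 0.156]
eef_rot: [0.66, 0.669, 0.244, 0.24]
ft_force: [-0.3, 0.4, -2.9]
width: 0.0219
grip_force: 29.9
```

```bash
python3 - <<'E'
from wp import *
s=r.read_state();print(s["ee_pos"],s["ft_force"],s["torque"],s["width"],s["joint_positions"].round(3))
run(s["joint_positions"],carry[2:5],.03,6)
plan(carry[2:5],vmax=.035,wmax=5)
E
```

```text
[ 0.45556294 -0.32896647  0.15595813] [-0.27318611  0.38129958 -2.89793228] [-0.15729138  1.27239032  0.06091058] 0.02186089536915236 [ 0.37  -0.026  0.485  2.204 -0.883  0.673  1.503]
q [ 0.239  0.157  0.302  1.504 -0.047  1.488  0.541] err mm,deg 0.0 0.0
q [-0.084  0.158  0.002  1.494 -0.     1.49   0.704] err mm,deg 0.0 0.0
q [-0.418  0.216 -0.258  1.43   0.055  1.502  0.583] err mm,deg 0.0 0.0
8 [[0.012, 0.069, -0.068], [0.012, 0.063, -0.073], [0.012, 0.055, -0.079], [0.012, 0.049, -0.084], [0.012, 0.042, -0.087], [0.012, 0.034, -0.091], [0.012, 0.025, -0.093], [0.012, 0.018, -0.095]] 
  [[0.028, 0.0, 0.001], [0.028, 0.0, 0.0], [0.027, -0.001, 0.001], [0.028, 0.0, 0.0], [0.028, 0.0, 0.001], [0.028, 0.0, 0.0], [0.027, -0.001, 0.001], [0.028, 0.0, 0.0]]
8 [[0.155, 0.045, 0.0], [0.151, 0.057, 0.0], [0.146, 0.069, 0.0], [0.14, 0.08, 0.0], [0.134, 0.091, 0.0], [0.125, 0.1, 0.0], [0.118, 0.111, 0.0], [0.109, 0.119, 0.0]] 
  [[0.0, 0.0, -0.025], [0.0, 0.0, -0.025], [0.0, 0.0, -0.025], [0.0, 0.0, -0.025], [0.0, 0.0, -0.025], [0.0, 0.0, -0.025], [0.0, 0.0, -0.025], [0.0, 0.0, -0.025]]
8 [[0.098, 0.128, 0.0], [0.089, 0.135, 0.0], [0.146, 0.093, 0.0], [0.141, 0.101, 0.0], [0.136, 0.108, 0.0], [0.13, 0.115, 0.0], [0.124, 0.122, 0.0], [0.117, 0.128, 0.0]] 
  [[0.0, 0.0, -0.025], [0.0, 0.0, -0.025], [0.0, 0.0, -0.017], [0.0, 0.0, -0.016], [0.0, 0.0, -0.017], [0.0, 0.0, -0.017], [0.0, 0.0, -0.016], [0.0, 0.0, -0.017]]
3 [[0.11, 0.134, 0.0], [0.103, 0.14, 0.0], [0.096, 0.145, 0.0]] 
  [[0.0, 0.0, -0.017], [0.0, 0.0, -0.016], [0.0, 0.0, -0.017]]
```

Request:
play_rows:
  claw: [1, 1, 1, 1, 1, 1, 1, 1]
  delta_pos:
    - [0.012, 0.069, -0.068]
    - [0.012, 0.063, -0.073]
    - [0.012, 0.055, -0.079]
    - [0.012, 0.049, -0.084]
    - [0.012, 0.042, -0.087]
    - [0.012, 0.034, -0.091]
    - [0.012, 0.025, -0.093]
    - [0.012, 0.018, -0.095]
  delta_rot:
    - [0.028, 0.0, 0.001]
    - [0.028, 0.0, 0.0]
    - [0.027, -0.001, 0.001]
    - [0.028, 0.0, 0.0]
    - [0.028, 0.0, 0.001]
    - [0.028, 0.0, 0.0]
    - [0.027, -0.001, 0.001]
    - [0.028, 0.0, 0.0]

```text
time: 27.45
ee_pos: [0.4686, -0.3089, 0.3067]
eef_rot: [0.705, 0.709, 0.006, 0.003]
ft_force: [-0.0, -0.5, -2.8]
width: 0.0217
grip_force: 29.9
```

Request:
play_rows:
  claw: [1, 1, 1, 1, 1, 1, 1, 1]
  delta_pos:
    - [0.155, 0.045, 0.0]
    - [0.151, 0.057, 0.0]
    - [0.146, 0.069, 0.0]
    - [0.14, 0.08, 0.0]
    - [0.134, 0.091, 0.0]
    - [0.125, 0.1, 0.0]
    - [0.118, 0.111, 0.0]
    - [0.109, 0.119, 0.0]
  delta_rot:
    - [0.0, 0.0, -0.025]
    - [0.0, 0.0, -0.025]
    - [0.0, 0.0, -0.025]
    - [0.0, 0.0, -0.025]
    - [0.0, 0.0, -0.025]
    - [0.0, 0.0, -0.025]
    - [0.0, 0.0, -0.025]
    - [0.0, 0.0, -0.025]

```text
time: 28.25
ee_pos: [0.5393, -0.0593, 0.3072]
eef_rot: [0.45, 0.893, 0.005, 0.006]
ft_force: [0.5, 0.0, -2.3]
width: 0.0217
grip_force: 30.0
```

Request:
play_rows:
  claw: [1, 1, 1, 1, 1, 1, 1, 1]
  delta_pos:
    - [0.098, 0.128, 0.0]
    - [0.089, 0.135, 0.0]
    - [0.146, 0.093, 0.0]
    - [0.141, 0.101, 0.0]
    - [0.136, 0.108, 0.0]
    - [0.13, 0.115, 0.0]
    - [0.124, 0.122, 0.0]
    - [0.117, 0.128, 0.0]
  delta_rot:
    - [0.0, 0.0, -0.025]
    - [0.0, 0.0, -0.025]
    - [0.0, 0.0, -0.017]
    - [0.0, 0.0, -0.016]
    - [0.0, 0.0, -0.017]
    - [0.0, 0.0, -0.017]
    - [0.0, 0.0, -0.016]
    - [0.0, 0.0, -0.017]

```text
time: 29.05
ee_pos: [0.5103, 0.2058, 0.3072]
eef_rot: [0.23, 0.973, 0.003, 0.007]
ft_force: [0.6, 0.4, -1.6]
width: 0.0215
grip_force: 30.0
```

Request:
play_rows:
  claw: [1, 1, 1, 1, 1, 1]
  delta_pos:
    - [0.11, 0.134, 0.0]
    - [0.103, 0.14, 0.0]
    - [0.096, 0.145, 0.0]
    - [0, 0, 0]
    - [0, 0, 0]
    - [0, 0, 0]
  delta_rot:
    - [0.0, 0.0, -0.017]
    - [0.0, 0.0, -0.016]
    - [0.0, 0.0, -0.017]
    - [0, 0, 0]
    - [0, 0, 0]
    - [0, 0, 0]

```text
time: 29.65
ee_pos: [0.4887, 0.3045, 0.3076]
eef_rot: [0.155, 0.988, 0.002, 0.008]
ft_force: [0.5, -0.3, -3.6]
width: 0.0217
grip_force: 30.0
```

```bash
python3 - <<'E'
from wp import *
s=r.read_state();print(s["ee_pos"],s["width"],s["torque"],np.degrees((now()[1].inv()*qd).as_rotvec()))
plan([([.4922,.3048,.30],qd)],vmax=.035,wmax=5)
E
```

```text
[0.48865264 0.30454083 0.30762885] 0.021670490788724798 [-0.00158152  0.01780449 -0.00470756] [0.34527873 0.83531167 0.17744752]
1 [[-0.016, 0.006, 0.038]] 
  [[0.002, 0.005, 0.001]]
```

Request:
play_rows:
  claw: [1, 1, 1, 1, 1, 1, 1, 1]
  delta_pos:
    - [-0.014, 0.008, 0.0]
    - [0, 0, 0.1]
    - [0, 0, 0.2]
    - [0, 0, 0.2]
    - [0, 0, 0.2]
    - [0, 0, 0.1]
    - [0, 0, 0]
    - [0, 0, 0]
  delta_rot:
    - [0.002, 0.005, 0.001]
    - [0, 0, 0]
    - [0, 0, 0]
    - [0, 0, 0]
    - [0, 0, 0]
    - [0, 0, 0]
    - [0, 0, 0]
    - [0, 0, 0]

```text
time: 30.45
ee_pos: [0.4924, 0.3058, 0.1496]
eef_rot: [0.157, 0.988, 0.001, 0.0]
ft_force: [0.7, 0.1, -0.4]
width: 0.0216
grip_force: 30.0
```

```bash
python3 - <<'E'
from wp import *
s=r.read_state();print(s["ee_pos"],s["width"],s["ft_force"],np.degrees((now()[1].inv()*qd).as_rotvec()))
plan([([.4918,.3053,.14],qd)],vmax=.035,wmax=5)
E
```

```text
[0.49243233 0.30577349 0.14960868] 0.021580979449700645 [ 0.69681235  0.06590805 -0.40396812] [ 0.07459999  0.01986712 -0.02263091]
1 [[0.002, -0.003, 0.048]] 
  [[0.0, 0.0, 0.0]]
```

Request:
play_rows:
  claw: [1, 1, 1, 1, 1, 1, 1, 1]
  delta_pos:
    - [0.002, -0.003, 0.03]
    - [0, 0, 0.05]
    - [0, 0, 0.05]
    - [0, 0, 0.04]
    - [0, 0, 0.02]
    - [0, 0, 0.01]
    - [0, 0, 0]
    - [0, 0, 0]
  delta_rot:
    - [0, 0, 0]
    - [0, 0, 0]
    - [0, 0, 0]
    - [0, 0, 0]
    - [0, 0, 0]
    - [0, 0, 0]
    - [0, 0, 0]
    - [0, 0, 0]

```text
time: 31.25
ee_pos: [0.4913, 0.3058, 0.1092]
eef_rot: [0.156, 0.988, 0.001, 0.0]
ft_force: [0.2, 0.4, -2.2]
width: 0.0221
grip_force: 30.0
```

Request:
play_rows:
  claw: [1, 1, 1, 1, 1, 1]
  delta_pos:
    - [0, 0, 0.004]
    - [0, 0, 0.004]
    - [0, 0, 0.004]
    - [0, 0, 0.003]
    - [0, 0, 0]
    - [0, 0, 0]
  delta_rot:
    - [0, 0, 0]
    - [0, 0, 0]
    - [0, 0, 0]
    - [0, 0, 0]
    - [0, 0, 0]
    - [0, 0, 0]

```text
time: 31.85
ee_pos: [0.4912, 0.3056, 0.1058]
eef_rot: [0.156, 0.988, 0.0, 0.0]
ft_force: [-0.2, 0.3, -1.8]
width: 0.0217
grip_force: 30.0
```

Request:
play_rows:
  claw: [1, 1, 1, 1, 1, 1]
  delta_pos:
    - [-0.002, 0, 0.005]
    - [0, 0, 0.005]
    - [0, 0, 0.005]
    - [0, 0, 0.003]
    - [0, 0, 0]
    - [0, 0, 0]
  delta_rot:
    - [0, 0, 0.001]
    - [0, 0, 0]
    - [0, 0, 0]
    - [0, 0, 0]
    - [0, 0, 0]
    - [0, 0, 0]

```text
time: 32.45
ee_pos: [0.4915, 0.3055, 0.1022]
eef_rot: [0.158, 0.988, 0.0, 0.0]
ft_force: [-0.5, 0.2, -3.3]
width: 0.0216
grip_force: 30.0
```

Request:
play_rows:
  claw: [1, 1, 1, 1, 1]
  delta_pos:
    - [0, 0, 0.003]
    - [0, 0, 0.003]
    - [0, 0, 0.002]
    - [0, 0, 0]
    - [0, 0, 0]
  delta_rot:
    - [0, 0, 0]
    - [0, 0, 0]
    - [0, 0, 0]
    - [0, 0, 0]
    - [0, 0, 0]

```text
time: 32.95
ee_pos: [0.4916, 0.3055, 0.1007]
eef_rot: [0.158, 0.988, 0.0, 0.0]
ft_force: [-0.1, -0.3, -2.9]
width: 0.0222
grip_force: 30.0
```

Request:
play_rows:
  claw: [1, 1, 1, 1]
  delta_pos:
    - [0, 0, 0.003]
    - [0, 0, 0.003]
    - [0, 0, 0]
    - [0, 0, 0]
  delta_rot:
    - [0, 0, 0]
    - [0, 0, 0]
    - [0, 0, 0]
    - [0, 0, 0]

```text
time: 33.35
ee_pos: [0.4916, 0.3058, 0.1004]
eef_rot: [0.158, 0.988, 0.001, 0.001]
ft_force: [-3.2, -1.2, 6.4]
width: 0.0219
grip_force: 30.0
```

Request:
play_rows:
  claw: [1, 1, 1, 1]
  delta_pos:
    - [0, 0, 0.002]
    - [0, 0, 0.002]
    - [0, 0, 0]
    - [0, 0, 0]
  delta_rot:
    - [0, 0, 0]
    - [0, 0, 0]
    - [0, 0, 0]
    - [0, 0, 0]

```text
time: 33.75
ee_pos: [0.4917, 0.306, 0.1003]
eef_rot: [0.157, 0.988, 0.001, 0.001]
ft_force: [-5.8, -2.0, 12.6]
width: 0.0215
grip_force: 30.0
```

Request:
play_rows:
  claw: [1, 1, 0.7, 0.6, 0.5, 0.45, 0.45, 0.45]
  delta_pos:
    - [0, 0, -0.002]
    - [0, 0, -0.001]
    - [0, 0, 0]
    - [0, 0, 0]
    - [0, 0, 0]
    - [0, 0, 0]
    - [0, 0, 0]
    - [0, 0, 0]
  delta_rot:
    - [0, 0, 0]
    - [0, 0, 0]
    - [0, 0, 0]
    - [0, 0, 0]
    - [0, 0, 0]
    - [0, 0, 0]
    - [0, 0, 0]
    - [0, 0, 0]

```text
time: 34.55
ee_pos: [0.4915, 0.3055, 0.0992]
eef_rot: [0.158, 0.988, 0.0, 0.0]
ft_force: [-0.1, -0.8, 0.2]
width: 0.0468
grip_force: 0.0
```

Request:
play_rows:
  claw: [0.45, 0.45, 0.45, 0.45, 0.45, 0.45, 0.45, 0.45]
  delta_pos:
    - [0, 0, -0.05]
    - [0, 0, -0.1]
    - [0, 0, -0.15]
    - [0, 0, -0.2]
    - [0, 0, -0.2]
    - [0, 0, -0.2]
    - [0, 0, -0.1]
    - [0, 0, 0]
  delta_rot:
    - [0, 0, 0]
    - [0, 0, 0]
    - [0, 0, 0]
    - [0, 0, 0]
    - [0, 0, 0]
    - [0, 0, 0]
    - [0, 0, 0]
    - [0, 0, 0]

```text
time: 35.35
ee_pos: [0.4923, 0.3062, 0.3037]
eef_rot: [0.158, 0.988, 0.003, 0.003]
ft_force: [0.9, 0.4, -0.1]
width: 0.0479
grip_force: 0.0
```

Request:
play_rows:
  claw: [0.45, 0.45, 0.45, 0.45, 0.45, 0.45, 0.45, 0.45]
  delta_pos:
    - [0, -0.2, 0]
    - [0, -0.2, 0]
    - [0, -0.2, 0]
    - [0, -0.2, 0]
    - [0, -0.2, 0]
    - [0, -0.2, 0]
    - [0, -0.2, 0]
    - [0, 0, 0]
  delta_rot:
    - [0, 0, 0]
    - [0, 0, 0]
    - [0, 0, 0]
    - [0, 0, 0]
    - [0, 0, 0]
    - [0, 0, 0]
    - [0, 0, 0]
    - [0, 0, 0]

```text
time: 36.15
ee_pos: [0.403, 0.0346, 0.2988]
eef_rot: [0.161, 0.987, 0.0, 0.0]
ft_force: [-0.6, 1.1, 0.9]
width: 0.0475
grip_force: 0.0
```

```bash
python3 - <<'E'
from bench import r
from h import *
ims=[]
for n,(x,y,w,h) in(("scene",(370,100,120,120)),("top",(80,220,150,150))):
    d=r.camera(n);np.savez(f"{n}7.npz",**d);i=d["pixels"][:,:,::-1];ims.append(cv2.resize(i[y:y+h,x:x+w],(400,400),interpolation=cv2.INTER_CUBIC))
cv2.imwrite("pics/s7.png",np.hstack(ims))
T=np.load("top7.npz")["pixels"]
for nm,f,box in(("blue",lambda R,G,B:(B>125)&(B>1.6*R),(155,268,196,335)),("red",lambda R,G,B:(R>125)&(R>1.8*B),(110,250,160,325))):
    k=blob("top",f,box,img=T);g=np.float32([plane("top",p,.14)[:2]*1000 for p in k.reshape(-1,2)]);print(nm,cv2.minAreaRect(g))
E
```

```text
blue ((468.9071044921875, 233.834228515625), (20.45667266845703, 88.60401153564453), 71.96482849121094)
red ((490.47064208984375, 305.46881103515625), (21.424039840698242, 88.4698486328125), 71.8836669921875)
```

View pics/s7.png

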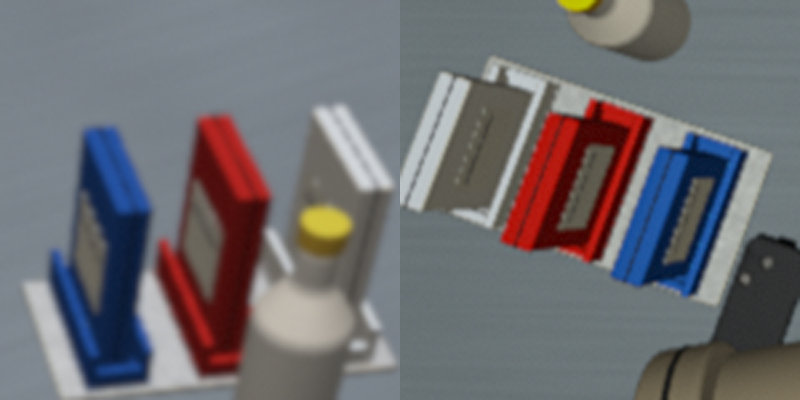

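Both cases stand upright in their docks: scene crop blue (115,250) and red (230,250), top crop red (545,180) and blue (655,215). As a reference, I'll measure the white case's top face the same way.

```bash
python3 - <<'E'
from h import *
T=np.load("top7.npz")["pixels"]
for th in(165,180,195):
    k=blob("top",lambda R,G,B:(R>th)&(G>th),(70,240,112,310),img=T)
    g=np.float32([plane("top",p,.14)[:2]*1000 for p in k.reshape(-1,2)]);print(th,cv2.minAreaRect(g))
Y=np.array([np.sin(np.radians(18)),np.cos(np.radians(18))]);X=np.array([Y[1],-Y[0]])
for n,c in(("b",(468.9,233.8)),("r",(490.5,305.5))):print(n,np.dot(c,X),np.dot(c,Y))
for n,c in(("db",(468.3,234.3)),("dr",(491.6,305.3))):print(n,np.dot(c,X),np.dot(c,Y))
E
```

```text
165 ((513.4334106445312, 371.78607177734375), (9.456583023071289, 87.32218933105469), 71.85456085205078)
180 ((513.6294555664062, 371.6278991699219), (7.512075901031494, 85.72139739990234), 72.02206420898438)Traceback (most recent call last):
  File "<stdin>", line 4, in <module>
  File "h.py", line 17, in blob
    return max(cv2.findContours(z,cv2.RETR_EXTERNAL,cv2.CHAIN_APPROX_NONE)[0],key=cv2.contourArea)
ValueError: max() iterable argument is empty
```

```bash
python3 -c "
from bench import r
print(r.close_job())"
```

```text
the job is handed in; nothing more can be done
None
```

The blue and red cases both stand upright and fully down in their own docks. By camera, blue is centred, and red is about 1.5 mm off along its dock's length, which I left. The job was handed in at about 36 s, and I did nothing that should have moved the white case, bottle, jar or timer.

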